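# Fill the air fryer

### The job

Pull the air fryer's basket drawer out as far as it goes, pour all eight potatoes from the jug into the basket, and set the empty jug gently down upright on the counter again. Then push the drawer fully home with the potatoes in it. Leave the mug, the pepper mill and the oil bottle where they stand.

Things in the scene. Friction and masses are not known exactly. Their poses are not given: they have to be found in the camera images.
- fryer: Air fryer, fixed to the counter: black rounded box 260 deep (own x), 230 wide (own y), 270 mm tall, two knobs on its front. Origin: centre of its underside on the counter; its front looks along its own -x. The flat front of the upper part is at own x -130 mm, from 140 mm up. The lower part is the bay of the drawer.
- basket_drawer (a joint): The fryer's basket drawer, m it is pulled out along the fryer's own -x: 0 fully home against its stop, 0.17 at its outer stop (the basket is then wholly clear of the fryer's body). It slides stiffly (about 4 N to move) and stays where it is left. It may start slightly ajar. Closed, its front plate (204 mm wide) spans own x -145 to -131 mm and z 27 to 139 mm.
- fryer_grip (a point): Point in the middle of the drawer's straight bar handle, where to grip it. The handle is level, runs along the fryer's own x and moves with the drawer: 105 mm long in front of the drawer's front plate, 28 mm wide (own y), 26 mm high; this point is 70 mm in front of that plate, 95 mm above the counter. Axes as the fryer's.
- basket_floor (a point): Centre of the inside floor of the open-topped dark metal basket behind the drawer's front plate, 36 mm above the counter; moves with the drawer. The basket inside is 162 mm along the fryer's x and 176 mm along its y; walls 6 mm thick with the rim 76 mm above this floor; the front plate stands 27 mm higher than the rim. Axes as the fryer's.
- jug: White plastic measuring jug, 0.7 litre, standing on the counter with eight potatoes in it. Origin: centre of its underside, own z up through the mouth. Round, outer radius 46 mm at the foot and 54 mm at the rim, 115 mm tall, wall 4 mm, floor 5 mm. Spout at own +x, D-shaped handle at own -x. Too wide to hold across; about 0.16 to 0.28 kg empty, the potatoes 0.22 kg more.
- jug_grip (a point): On the upright bar of the jug's handle, at jug x -90, z 80 mm. The bar is 18 mm wide (jug y), 14 mm deep (jug x), from z 25 to 105 mm; 25 mm or more of free space between it and the jug's wall. Two 12 mm high arms join it to the jug at z 99 and 31 mm. Smooth plastic: needs a firm grip. Axes as the jug's.
- jug_spout (a point): Lip of the jug's spout, at jug x +54, z 115 mm. The last potatoes roll out over it only once the jug is tipped some 95 to 105 degrees from upright. Axes as the jug's.
- potato1: One of eight like potatoes, 33 mm thick, 41 mm long along own z, 27 g; origin at its centre.
- potato2: One of eight like potatoes, 33 mm thick, 41 mm long along own z, 27 g; origin at its centre.
- potato3: One of eight like potatoes, 33 mm thick, 41 mm long along own z, 27 g; origin at its centre.
- potato4: One of eight like potatoes, 33 mm thick, 41 mm long along own z, 27 g; origin at its centre.
- potato5: One of eight like potatoes, 33 mm thick, 41 mm long along own z, 27 g; origin at its centre.
- potato6: One of eight like potatoes, 33 mm thick, 41 mm long along own z, 27 g; origin at its centre.
- potato7: One of eight like potatoes, 33 mm thick, 41 mm long along own z, 27 g; origin at its centre.
- potato8: One of eight like potatoes, 33 mm thick, 41 mm long along own z, 27 g; origin at its centre.
- mug: Bystander: white mug, 80 mm wide, 92 mm tall, handle at own +y; origin under its centre.
- mill: Bystander: dark wooden pepper mill, 54 mm wide, 152 mm tall; origin under its centre.
- oil: Bystander: green oil bottle, 62 mm wide, 200 mm tall; origin under its centre.
Not all that is in view belongs to the job. What is shaped like the jug but pink or red is not meant.

How it is judged:
On the way, in this order (a step that is already met when the one before it is completed fails the run):
1. the drawer is pulled out at least 130 mm, the potatoes still in the jug (value of joint basket_drawer above 0.13 m and distance between each of potato1, potato2, potato3, potato4, potato5, potato6, potato7, potato8 and jug below 0.14 m), for 0.2 s.
2. the jug, held clear of the counter, is tipped more than 45 degrees with its spout over the basket (angle between jug's own z axis and vertical above 0.8 rad and horizontal distance between jug_spout and basket_floor below 0.12 m and height (world z) of jug_spout above 0.1 m and value of joint basket_drawer above 0.1 m), for 0.1 s.
3. all eight potatoes lie in the basket, the drawer still pulled out (x of potato1 in the frame of basket_floor between -0.082 and 0.082 m and y of potato1 in the frame of basket_floor between -0.09 and 0.09 m and z of potato1 in the frame of basket_floor between 0 and 0.07 m and x of potato2 in the frame of basket_floor between -0.082 and 0.082 m and y of potato2 in the frame of basket_floor between -0.09 and 0.09 m and z of potato2 in the frame of basket_floor between 0 and 0.07 m and x of potato3 in the frame of basket_floor between -0.082 and 0.082 m and y of potato3 in the frame of basket_floor between -0.09 and 0.09 m and z of potato3 in the frame of basket_floor between 0 and 0.07 m and x of potato4 in the frame of basket_floor between -0.082 and 0.082 m and y of potato4 in the frame of basket_floor between -0.09 and 0.09 m and z of potato4 in the frame of basket_floor between 0 and 0.07 m and x of potato5 in the frame of basket_floor between -0.082 and 0.082 m and y of potato5 in the frame of basket_floor between -0.09 and 0.09 m and z of potato5 in the frame of basket_floor between 0 and 0.07 m and x of potato6 in the frame of basket_floor between -0.082 and 0.082 m and y of potato6 in the frame of basket_floor between -0.09 and 0.09 m and z of potato6 in the frame of basket_floor between 0 and 0.07 m and x of potato7 in the frame of basket_floor between -0.082 and 0.082 m and y of potato7 in the frame of basket_floor between -0.09 and 0.09 m and z of potato7 in the frame of basket_floor between 0 and 0.07 m and x of potato8 in the frame of basket_floor between -0.082 and 0.082 m and y of potato8 in the frame of basket_floor between -0.09 and 0.09 m and z of potato8 in the frame of basket_floor between 0 and 0.07 m and value of joint basket_drawer above 0.1 m), for 0.2 s.
4. the jug stands upright on the counter, the drawer still open (angle between jug's own z axis and vertical below 0.1 rad and height (world z) of jug between -0.008 and 0.008 m and linear speed of jug below 0.02 m/s and value of joint basket_drawer above 0.05 m), for 0.2 s.
At the end, for the whole second after the job is handed in: The drawer is fully home (within 2.5 mm of its stop) with all eight potatoes at rest in its basket; the jug stands upright (within 6 degrees) and still on the counter, anywhere; mug, mill and bottle stand upright within 30 mm of where they were (value of joint basket_drawer below 0.0025 m and x of potato1 in the frame of basket_floor between -0.082 and 0.082 m and y of potato1 in the frame of basket_floor between -0.09 and 0.09 m and z of potato1 in the frame of basket_floor between 0 and 0.07 m and x of potato2 in the frame of basket_floor between -0.082 and 0.082 m and y of potato2 in the frame of basket_floor between -0.09 and 0.09 m and z of potato2 in the frame of basket_floor between 0 and 0.07 m and x of potato3 in the frame of basket_floor between -0.082 and 0.082 m and y of potato3 in the frame of basket_floor between -0.09 and 0.09 m and z of potato3 in the frame of basket_floor between 0 and 0.07 m and x of potato4 in the frame of basket_floor between -0.082 and 0.082 m and y of potato4 in the frame of basket_floor between -0.09 and 0.09 m and z of potato4 in the frame of basket_floor between 0 and 0.07 m and x of potato5 in the frame of basket_floor between -0.082 and 0.082 m and y of potato5 in the frame of basket_floor between -0.09 and 0.09 m and z of potato5 in the frame of basket_floor between 0 and 0.07 m and x of potato6 in the frame of basket_floor between -0.082 and 0.082 m and y of potato6 in the frame of basket_floor between -0.09 and 0.09 m and z of potato6 in the frame of basket_floor between 0 and 0.07 m and x of potato7 in the frame of basket_floor between -0.082 and 0.082 m and y of potato7 in the frame of basket_floor between -0.09 and 0.09 m and z of potato7 in the frame of basket_floor between 0 and 0.07 m and x of potato8 in the frame of basket_floor between -0.082 and 0.082 m and y of potato8 in the frame of basket_floor between -0.09 and 0.09 m and z of potato8 in the frame of basket_floor between 0 and 0.07 m and linear speed of each of potato1, potato2, potato3, potato4, potato5, potato6, potato7, potato8 below 0.03 m/s and angle between jug's own z axis and vertical below 0.1 rad and height (world z) of jug between -0.008 and 0.008 m and linear speed of jug below 0.02 m/s and angular speed of jug below 0.2 rad/s and distance of each of mug, mill, oil from where it was at the start of the episode below 0.03 m and angle between each of mug, mill, oil's own z axis and vertical below 0.15 rad); the robot touches nothing.
It fails at once if the jug is dropped onto the counter (falls the last millimetres faster than 0.35 m/s) (height (world z) of jug below 0.012 m and linear speed of jug above 0.35 m/s).
It fails at once if the mug, mill or bottle is pushed 30 mm or tipped (distance of any of mug, mill, oil from where it was at the start of the episode above 0.03 m or angle between any of mug, mill, oil's own z axis and vertical above 0.35 rad).
It also fails if it takes over 72 s, if anything falls off the work surface, if the arm or the gripper's body presses on something with over 40 N, if the wrist force passes 120 N, or if a joint passes its speed limit or range.

### The arm

A 6-joint arm with a two-finger parallel gripper is mounted at the origin on the work surface. World frame = base frame: x ahead of the robot, y to its left, z up, the work surface at z = 0. Lengths are in m, angles in rad, forces in N, time in s.
With the tool pointing down it reaches from about 0.4 to 0.925 m from the base axis. Payload 12.5 kg.
Tool frame: the origin (TCP) lies midway between the tips of the shut fingers; the grasp point (between the pads) lies env.grip_depth behind it (env.grip_depth is the distance from the TCP to the grasp point, in m); z points along the fingers, y is the line along which they close (so a half turn about z gives the same grasp; the last joint's range is limited). The gripper opens to 95 mm and grips with 3 to 60 N. Pads are 20 mm wide; open, the fingers measure 119 mm over their backs; the gripper's body (75 mm by 180 mm) begins 59 mm behind the grasp point.
Start: joints at [-1.451, 0.491, 1.559, -0, 1.092, -0.106], TCP at [0.14, -0.609, 0.215] pointing down, gripper open.
Joint ranges: [-3.1, 3.1], [-0.84, 2.19], [0.05, 2.79], [-1.13, 4.28], [0.06, 2.93], [-2.69, 2.69]. Speed limits (rad/s): [2.22, 2.22, 2.79, 3.14, 3.14, 3.14].

### API

Orientations are given as a unit quaternion [w, x, y, z].
In Python, from cell import state, vision, env gives the robot as it stands. The module is installed in compiled form; this text tells all that it offers.
- The arm moves only by the tool arm_command, never from a script. Its argument "rows" is one flat list of numbers, 5 for each row, row after row: the opening, from -1 (shut) to 1 (fully open), then the shift along the world's x, y, z in cm, then the turn about the world's z in degrees. A call has 1 to 10 rows; each row shifts and turns the commanded pose from where the row before left it; what a row does not reach is not made up. A row lasts 1/10 s, in which the tool goes at most 50 mm and 8.59 degrees, less where a joint would pass 70% of its speed; a pose out of reach is approached as far as the arm can. A call is refused whole if a number of a shift passes 5 or a number of a turn 8.59, either way. A call with a gripper value outside its range is refused whole. The fingers move at their own pace and stop on an object; the grip force is fixed at half the most. Time passes only in rows, so rows that do not move let the fingers close. It gives the time, the measured TCP pose, the force, the opening and the grip force at its end, in the units of the state.
- state(): the state, without advancing time (a new reading comes with each control period).
- vision.camera(name): name is "scene" or "top" or "wrist"; returns a dict with "color" (400x640x3 uint8, red, green, blue), "mtx" (3x3 intrinsics, pixels), "origin" and "attitude" of the camera in the world; the wrist camera has in their place "T_tool_cam" (4x4, takes a point from camera to tool coordinates, whose origin is the TCP and whose axes are the flange's). Camera axes: x right, y down, z forward; pixel columns grow to the right and rows downward; lengths in m; the calibration is good to about 2 mm. The wrist camera is an equidistant fisheye: a pixel r from the principal point sees the ray r / f radians off the axis. A picture is of the moment at which its call begins: read the wrist's pose just before it. There is no depth.
- env.hand_in(): hands the job in; it is judged then, once.
The state is a dict: "t": time; "q": joint angles; "joint_velocities": joint speeds; "joint_efforts": joint torques, N m; "tcp_pos": TCP position; "tool_rot": TCP orientation; "ft_force": force on the tool from outside, world axes, zero at the start; "wrist_torque": the same for the moment, N m; "opening": finger opening in m; "finger_force": force on a finger pad.
Only numpy, scipy, OpenCV 4.12 (cv2) and the standard library are available. Lean on these libraries where they do the work, as an engineer would, in place of code of your own. Each camera call takes 0.05 s, during which the arm holds its last target. There are 200 camera calls.

## Working session

There is one attempt and no reset: what is moved stays moved. The work goes in short steps, Python scripts to look and compute and a tool call to move; the robot and the scene stay as the last step left them, time stands still between calls to the robot, and variables do not carry over. Pictures are saved under pics/ and viewed, at most 10 in all, crops included, and the job is handed in when it is done.

Besides the shell and the picture viewer there is one more tool, called after "Request:" by a JSON object that holds its "fn" and its "kwargs", one argument or row to a line. arm_command: Moves the arm, as the interface text tells. Its arguments: {"type":"object","properties":{"rows":{"type":"array"}},"required":["rows"]}

```bash
mkdir -p pics; ls
cat > h.py <<'E'
import numpy as np, cv2
from cell import state, vision, env
def shot(n,f):
    c=vision.camera(n); np.savez('pics/'+f+'.npz',**c); cv2.imwrite('pics/'+f+'.png',c['color'][:,:,::-1]); return c
E
python3 - <<'E'
from h import *
s=state(); print(s, env.grip_depth)
a=shot('scene','s0'); b=shot('top','t0')
for c in(a,b): print({k:c[k] for k in c if k!='color'})
cv2.imwrite('pics/st0.png',cv2.resize(np.vstack([a['color'],b['color']])[:,:,::-1],(480,600)))
E
```

```text
pics
{'t': 0.0, 'q': array([-1.45059917e+00,  4.91546826e-01,  1.55944794e+00,  6.62001243e-06,
        1.09170829e+00, -1.05610519e-01]), 'joint_velocities': array([ 0.00096572,  0.0017027 , -0.00103493,  0.00200847,  0.00082585,
       -0.00035203]), 'joint_efforts': array([-6.88148521e-04, -6.12652016e+01, -2.58184129e+01,  6.91295508e-02,
        4.83474950e-02, -8.56953011e-05]), 'tcp_pos': array([ 0.1399212 , -0.60888434,  0.21407018]), 'tool_rot': array([-5.55209579e-04,  9.93633148e-01,  1.12662586e-01, -1.11281038e-06]), 'ft_force': array([0.58302424, 0.20166914, 0.73766502]), 'wrist_torque': array([0.01097805, 0.01537427, 0.03365193]), 'finger_force': 0.0, 'opening': 0.09518637871756122} 0.0188
{'mtx': array([[466.28160566,   0.        , 321.23218625],
       [  0.        , 466.28160566, 193.98299658],
       [  0.        ,   0.        ,   1.        ]]), 'origin': array([ 1.11774955, -0.938875  ,  0.98088954]), 'attitude': array([-0.41755081,  0.86840959,  0.2386657 , -0.12064323])}
{'mtx': array([[466.7407728 ,   0.        , 318.85444467],
       [  0.        , 466.7407728 , 198.04040809],
       [  0.        ,   0.        ,   1.        ]]), 'origin': array([ 0.38432227, -0.01449809,  1.2432836 ]), 'attitude': array([ 0.04124523, -0.69894501,  0.71321512, -0.0331496 ])}
```

View pics/s0.png

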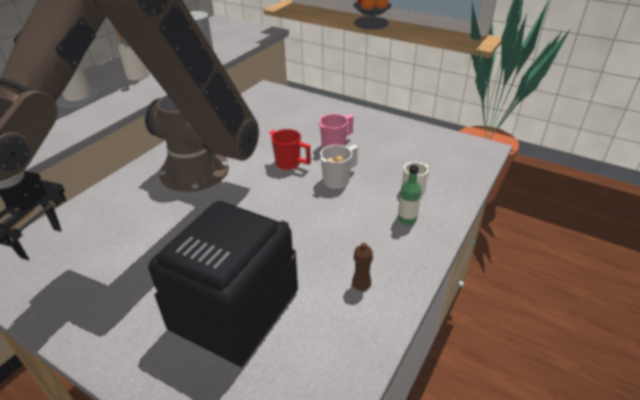

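View pics/t0.png

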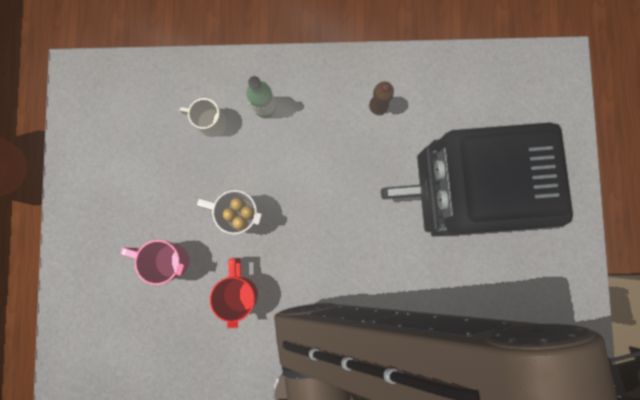

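The white jug-shaped thing with potatoes in it is at top (235,212), its spout facing right and its handle left at (205,205). The pink one is at (158,262) and the red one at (232,298). Only the white one fits the description. The fryer is at (500,180), with its bar handle at (383–420,192). The white mug (203,113), bottle (260,97) and mill (381,97) are the bystanders. I'll confirm in one enlarged crop.

```bash
cat >> h.py <<'E'
from scipy.spatial.transform import Rotation as R
def ld(f): return dict(np.load('pics/'+f+'.npz'))
def cast(c,uv,z):
    d=np.linalg.inv(c['mtx'])@np.array([uv[0],uv[1],1.]); q=c['attitude']
    d=R.from_quat([q[1],q[2],q[3],q[0]]).as_matrix()@d; o=c['origin']
    return o+d*(z-o[2])/d[2]
def proj(c,p):
    q=c['attitude']; v=R.from_quat([q[1],q[2],q[3],q[0]]).as_matrix().T@(np.array(p)-c['origin']); v=c['mtx']@v; return v[:2]/v[2]
E
python3 - <<'E'
from h import *
c=ld('t0'); im=c['color'][:,:,::-1]
a=cv2.resize(im[170:250,180:280],(800,640)[:2],interpolation=cv2.INTER_CUBIC)[:, :]
a=cv2.resize(im[180:244,185:275],(720,512),interpolation=cv2.INTER_CUBIC)
a=cv2.resize(im[180:244,190:270],(400,320),interpolation=cv2.INTER_CUBIC)
b=cv2.resize(im[110:250,375:575],(800,560),interpolation=cv2.INTER_CUBIC)
o=np.zeros((600,800,3),np.uint8); o[:320,:400]=a
o[320:600,:400]=cv2.resize(b,(400,280)); o[:280,400:]=cv2.resize(im[165:221,375:455],(400,280),interpolation=cv2.INTER_CUBIC)
cv2.imwrite('pics/crop0.png',o)
for n,uv in dict(jug=(235,212),hend=(383,193),hroot=(421,190)).items(): print(n,cast(c,uv,.105))
hsv=cv2.cvtColor(c['color'],cv2.COLOR_RGB2HSV)
m=((hsv[...,2]<75)).astype(np.uint8); m[:110]=0;m[250:]=0;m[:,:410]=0
n,l,s,ce=cv2.connectedComponentsWithStats(m); i=1+s[1:,4].argmax(); print(s[i])
ct=cv2.findContours((l==i).astype(np.uint8),0,1)[0][0]; print(cv2.approxPolyDP(ct,3,True)[:,0].tolist())
E
```

```text
jug [0.47461257 0.20348764 0.105     ]
hend [ 0.51385238 -0.16007421  0.105     ]
hroot [ 0.51929611 -0.25326083  0.105     ]
[  418   123   154   112 12926]
[[559, 127], [547, 123], [460, 130], [434, 141], [428, 147], [430, 176], [426, 149], [418, 156], [426, 230], [432, 234], [458, 234], [568, 222], [571, 208]]
```

View pics/crop0.png

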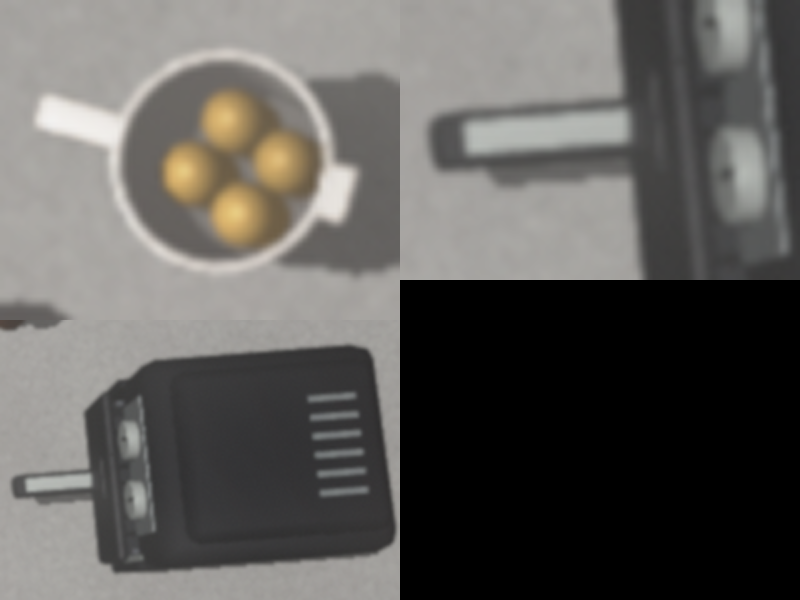

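The crop shows the white jug with four potatoes visible on top. Its rim centre is at (234.2,212), the handle end at (198,202) and the spout at (259,218.6). The drawer bar runs from (381.4,193.3) to (421.4,190.3).

Run:
```python
from h import *
c=ld('t0'); hsv=cv2.cvtColor(c['color'],cv2.COLOR_RGB2HSV).astype(int)
e=cast(c,(381.4,193.3),.105)[:2]; r=cast(c,(421.4,190.3),.108)[:2]
print('bar',e,r,np.linalg.norm(e-r)); 
# fryer axis from top-surface sides
a=cast(c,(460,130),.255);b=cast(c,(547,123),.255);print('side1',np.degrees(np.arctan2(*(b-a)[:2])))
a=cast(c,(458,234),.14);b=cast(c,(568,222),.14)
d=e-r; print('bar ang from +y (x/y)',np.degrees(np.arctan2(d[0],d[1])))
# front plate line: bottom-left black edge
p=cast(c,(418,156),.139)[:2];q=cast(c,(426,230),.139)[:2];print('plate',p,q,np.linalg.norm(p-q),np.degrees(np.arctan2((p-q)[1],(p-q)[0])))
# jug white mask
m=((hsv[...,1]<40)&(hsv[...,2]>185)).astype(np.uint8); m[:175]=0;m[250:]=0;m[:,:185]=0;m[:,275:]=0
ct=np.vstack(cv2.findContours(m,0,1)[0])[:,0]
ce=np.array([234.2,212.]); 
for i in range(5):
    rr=np.hypot(*(ct-ce).T); k=np.abs(rr-22)<3
    (A)=np.c_[2*ct[k],np.ones(k.sum())]; s=np.linalg.lstsq(A,(ct[k]**2).sum(1),rcond=None)[0]; ce=s[:2]
rad=np.sqrt(s[2]+ce@ce); print('rim px',ce,rad,len(ct))
J=cast(c,ce,.115)[:2]; print('jug',J,'R',np.linalg.norm(cast(c,ce+[rad,0],.115)[:2]-J))
h=ct[rr>27]; hl=h[h[:,0]<ce[0]]; print('handle px',hl.min(0),hl.max(0))
ys,xs=np.nonzero(m); w=(xs<207); hc=np.array([xs[w].mean(),ys[w].mean()]); H=cast(c,hc,.105)[:2]; print(hc,H,np.linalg.norm(H-J))
w=(xs>ce[0]+24); S=cast(c,(xs[w].mean(),ys[w].mean()),.113)[:2]; print('spout',S)
for v in (H-J,J-S,H-S): print(np.degrees(np.arctan2(v[0],v[1])))
u=(H-J)/np.linalg.norm(H-J); print('jug_grip',J+.09*u)
```

```text
bar [ 0.51319475 -0.15613476] [ 0.51818183 -0.25357482] 0.09756760399791474
side1 176.59883649649774
bar ang from +y (x/y) -2.929893359730932
plate [ 0.59741388 -0.24244632] [ 0.42016682 -0.25384298] 0.17761307648287852 3.67894988906725
rim px [233.4167191  211.77303455] 22.06274765259603 162
jug [0.47445108 0.20542623] R 0.053686476373140314
handle px [197 199] [208 207]
[201.74324324 202.81081081] [0.49893336 0.28537893] 0.08361708081953638
spout [0.46113561 0.1444419 ]
17.025086609794933
12.31680724251284
15.01281563943531
jug_grip [0.50080221 0.29148213]
```

Request:
{"fn": "arm_command", "kwargs": {
  "rows": [1, 0, 0, 4, 4, 1, 0, 0, 4, 4, 1, 0, 0, 4, 4, 1, 1, 1, 4, 4, 1, 2, 2, 0, 4, 1, 2.5, 2.5, 0, 4, 1, 2.5, 2.5, 0, 4, 1, 2.5, 2.5, 0, 4, 1, 2.5, 2.5, 0, 4, 1, 2.5, 2.5, 0, 4]
}}

```text
t: 1.1
tcp_pos: [0.2957, -0.4529, 0.3745]
tool_rot: [-0.0, 0.895, 0.447, 0.0]
ft_force: [0.4, -0.3, -0.1]
opening: 0.0949
finger_force: 0.0
```

Request:
{"fn": "arm_command", "kwargs": {
  "rows": [1, 2.2, 2.7, 0, 4, 1, 2.2, 2.7, 0, 4, 1, 2.2, 2.7, 0, 4, 1, 2.2, 2.7, 0, 4, 1, 2.2, 2.7, 0, 4, 1, 2.2, 2.7, 0, 4, 1, 2.2, 2.7, 0, 4, 1, 2.2, 2.7, 0, 4, 1, 2.2, 2.7, 0, 4, 1, 2.1, 2.7, 0, 4]
}}

```text
t: 2.1
tcp_pos: [0.5146, -0.1829, 0.3744]
tool_rot: [-0.0, 0.688, 0.726, -0.0]
ft_force: [-0.7, 0.9, 0.7]
opening: 0.0949
finger_force: 0.0
```

Request:
{"fn": "arm_command", "kwargs": {
  "rows": [1, 0, 0, -3, 0, 1, 0, 0, -4, 0, 1, 0, 0, -4, 0, 1, 0, 0, -4, 0, 1, 0, 0, -4, 0, 1, 0, 0, -3, 0, 1, 0, 0, -2, 0, 1, 0, 0, -2, 0, 1, 0, 0, -2, 0, 1, 0, 0, -1.5, 0]
}}

```text
t: 3.1
tcp_pos: [0.5135, -0.184, 0.0782]
tool_rot: [-0.001, 0.689, 0.725, -0.0]
ft_force: [1.1, -0.4, -0.4]
opening: 0.0952
finger_force: 0.0
```

Request:
{"fn": "arm_command", "kwargs": {
  "rows": [-1, 0, 0, 0, 0, -1, 0, 0, 0, 0, -1, 0, 0, 0, 0, -1, 0, 0, 0, 0, -1, 0, 0, 0, 0, -1, 0, 0, 0, 0, -1, 0, 0, 0, 0, -1, 0, 0, 0, 0]
}}

```text
t: 3.9
tcp_pos: [0.514, -0.1841, 0.0797]
tool_rot: [0.0, 0.689, 0.725, 0.0]
ft_force: [0.3, -0.2, 0.8]
opening: 0.0364
finger_force: 0.0
```

Request:
{"fn": "arm_command", "kwargs": {
  "rows": [-1, -0.05, 1, 0, 0, -1, -0.11, 2, 0, 0, -1, -0.11, 2, 0, 0, -1, -0.11, 2, 0, 0, -1, -0.11, 2, 0, 0, -1, -0.11, 2, 0, 0, -1, -0.11, 2, 0, 0, -1, -0.11, 2, 0, 0, -1, -0.05, 1, 0, 0, -1, 0, 0.5, 0, 0]
}}

```text
t: 4.9
tcp_pos: [0.5052, -0.0184, 0.0797]
tool_rot: [0.0, 0.688, 0.725, -0.0]
ft_force: [-0.3, -4.3, -2.1]
opening: 0.0282
finger_force: 30.0
```

Request:
{"fn": "arm_command", "kwargs": {
  "rows": [-1, -0.05, 0.8, 0, 0, -1, -0.03, 0.5, 0, 0, -1, -0.02, 0.4, 0, 0, -1, 0, 0.3, 0, 0, -1, 0, 0, 0, 0]
}}

```text
t: 5.4
tcp_pos: [0.5042, -0.0017, 0.0797]
tool_rot: [0.001, 0.688, 0.725, -0.001]
ft_force: [-1.5, -25.8, -1.4]
opening: 0.0279
finger_force: 30.0
```

Request:
{"fn": "arm_command", "kwargs": {
  "rows": [1, 0, 0, 0, 0, 1, 0, 0, 0, 0, 1, 0, 0, 0, 0, 1, 0, 0, 0, 0, 1, 0, 0, 0, 0, 1, 0, 0, 3, 0, 1, 0, 0, 4, 0, 1, 0, 0, 4, 0, 1, 0, 0, 4, 0, 1, 0, 0, 4, 0]
}}

```text
t: 6.4
tcp_pos: [0.5038, 0.0011, 0.2715]
tool_rot: [0.0, 0.689, 0.725, 0.0]
ft_force: [0.2, 0.3, 0.7]
opening: 0.0945
finger_force: 0.0
```

Run:
```python
from h import *
shot('top','t1');shot('scene','s1')
print(state()['tcp_pos'])
```

```text
[0.50578306 0.00088464 0.2744586 ]
```

View pics/t1.png

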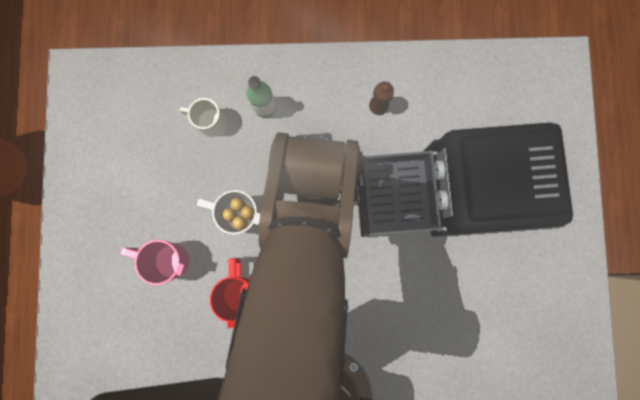

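Drawer is fully out: the plate edge is near column 361 and the basket interior spans columns 372–432, rows 158–232. The jug hasn't moved.

Run:
```python
from h import *
c=ld('t1'); g=cv2.cvtColor(c['color'],cv2.COLOR_RGB2GRAY)
for v in (160,175,190,205,220,228): print(v,g[v,352:380].tolist(),g[v,424:446].tolist())
for n,uv,z in [('platecorner',(358,156),.139),('platecorner2',(361,236),.139),('basket rim back up',(434,154),.112),('rim back low',(438,230),.112)]: print(n,cast(c,uv,z)[:2])
for P in [(.516,-.257+.17),]: print(proj(c,(*P,.139)))
```

```text
160 [110, 110, 110, 109, 104, 94, 89, 85, 83, 82, 83, 86, 87, 86, 85, 85, 83, 83, 83, 82, 81, 81, 80, 80, 79, 79, 78, 78] [88, 79, 77, 76, 76, 78, 82, 98, 104, 92, 74, 79, 99, 115, 122, 122, 123, 121, 114, 102, 107, 126]
175 [103, 104, 101, 91, 78, 70, 66, 68, 76, 77, 72, 68, 71, 76, 79, 79, 79, 80, 80, 79, 80, 81, 81, 81, 81, 81, 82, 82] [107, 98, 86, 77, 76, 74, 74, 76, 87, 101, 110, 115, 120, 125, 137, 152, 161, 164, 165, 160, 137, 108]
190 [101, 98, 84, 69, 64, 68, 65, 58, 56, 56, 57, 56, 57, 62, 68, 72, 73, 72, 71, 70, 70, 71, 72, 72, 73, 72, 72, 73] [71, 72, 70, 65, 62, 61, 59, 60, 59, 62, 76, 91, 88, 73, 80, 98, 111, 117, 117, 116, 115, 109]
205 [100, 106, 127, 138, 135, 111, 78, 61, 57, 58, 57, 58, 58, 57, 60, 67, 73, 74, 72, 69, 66, 62, 61, 63, 62, 62, 61, 63] [70, 70, 71, 70, 67, 62, 60, 59, 60, 60, 61, 70, 92, 106, 113, 117, 120, 128, 148, 161, 164, 166]
220 [134, 159, 170, 172, 173, 173, 164, 125, 78, 58, 57, 58, 59, 60, 59, 60, 66, 72, 74, 75, 74, 72, 71, 70, 69, 68, 69, 68] [69, 68, 69, 70, 70, 68, 64, 59, 59, 58, 59, 59, 60, 72, 91, 92, 75, 60, 54, 54, 53, 52]
228 [157, 170, 173, 172, 172, 172, 168, 148, 107, 69, 57, 57, 57, 59, 60, 59, 61, 70, 75, 76, 76, 75, 75, 76, 76, 75, 75, 76] [82, 81, 82, 85, 86, 87, 89, 90, 89, 91, 91, 91, 93, 95, 96, 99, 101, 102, 114, 144, 158, 142]
platecorner [ 0.60057558 -0.09888332]
platecorner2 [ 0.40911793 -0.10051975]
basket rim back up [ 0.60674146 -0.28738449]
rim back low [ 0.42046558 -0.28855615]
[354.01344336 191.09252666]
```

Request:
{"fn": "arm_command", "kwargs": {
  "rows": [1, 0, 2.9, 0, -2, 1, 0, 2.9, 0, -2, 1, 0, 2.9, 0, -2, 1, 0, 2.9, 0, -2, 1, 0, 2.9, 0, -2, 1, 0, 2.9, 0, -2, 1, 0, 2.9, 0, -2, 1, 0, 2.9, 0, -2, 1, 0, 2.9, 0, -2, 1, -0.4, 2.9, 0, 0]
}}

```text
t: 7.5
tcp_pos: [0.5, 0.2921, 0.2686]
tool_rot: [-0.0, 0.794, 0.608, -0.0]
ft_force: [0.3, 0.6, -0.7]
opening: 0.0952
finger_force: 0.0
```

Request:
{"fn": "arm_command", "kwargs": {
  "rows": [1, 0.1, 0, -4, 0, 1, 0, 0, -4, 0, 1, 0, 0, -4, 0, 1, 0, 0, -3, 0, 1, 0, 0, -2, 0, 1, 0, 0, -2, 0, 1, 0, 0, -1.8, 0, -1, 0, 0, 0, 0, -1, 0, 0, 0, 0, -1, 0, 0, 0, 0]
}}

```text
t: 8.5
tcp_pos: [0.5015, 0.291, 0.0624]
tool_rot: [0.0, 0.794, 0.608, 0.001]
ft_force: [0.3, -0.2, 1.0]
opening: 0.0762
finger_force: 0.0
```

Request:
{"fn": "arm_command", "kwargs": {
  "rows": [-1, 0, 0, 0, 0, -1, 0, 0, 0, 0, -1, 0, 0, 0, 0, -1, 0, 0, 0, 0, -1, 0, 0, 0, 0, -1, 0, 0, 0, 0, -1, 0, 0, 0, 0, -1, 0, 0, 0, 0, -1, 0, 0, 0, 0, -1, 0, 0, 0, 0]
}}

```text
t: 9.5
tcp_pos: [0.5011, 0.2908, 0.0617]
tool_rot: [-0.0, 0.794, 0.608, -0.0]
ft_force: [-3.0, 0.9, 1.4]
opening: 0.0179
finger_force: 29.7
```

Run:
```python
from h import *
s=state(); print(s['tcp_pos'],s['ft_force'],s['wrist_torque'],s['opening'],s['finger_force'])
```

```text
[0.50105873 0.29083856 0.06165642] [-2.97263795  0.91388981  1.37533445] [-0.07110254  0.172457   -0.18679627] 0.017939910569679238 29.717508622088644
```

Gripped. Now a small test lift.

Request:
{"fn": "arm_command", "kwargs": {
  "rows": [-1, 0, 0, 0.3, 0, -1, 0, 0, 0.3, 0, -1, 0, 0, 0.2, 0, -1, 0, 0, 0.2, 0, -1, 0, 0, 0, 0, -1, 0, 0, 0, 0]
}}

```text
t: 10.1
tcp_pos: [0.5013, 0.2908, 0.0717]
tool_rot: [0.0, 0.794, 0.608, 0.0]
ft_force: [-0.1, 0.5, -4.8]
opening: 0.0179
finger_force: 29.9
```

Run:
```python
from h import *
s=state(); print(s['tcp_pos'],s['ft_force'],s['wrist_torque'],s['opening'],s['finger_force'])
a=shot('scene','s2');b=shot('wrist','w2')
cv2.imwrite('pics/v2.png',np.hstack([cv2.resize(a['color'][100:240,260:460],(400,280)),cv2.resize(b['color'],(400,280))])[:,:,::-1])
```

```text
[0.50126615 0.29084158 0.0716571 ] [-0.1133633   0.46007077 -4.75555235] [ 0.35914818 -0.16745486 -0.01057203] 0.01793845370009233 29.930229843885172
```

View pics/v2.png

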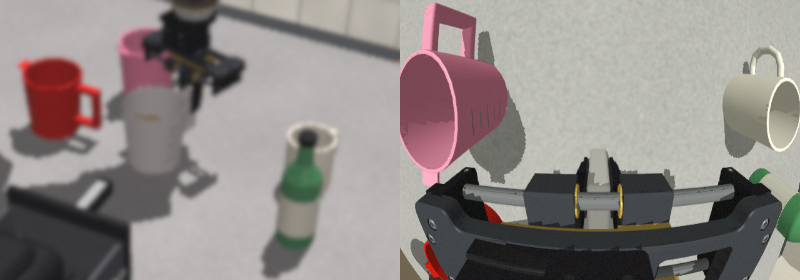

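The jug is fully lifted: Fz −4.8 N equals its whole weight, and it hangs upright in the grip without pivoting. Since the tool can't tilt, I'll tip the jug in the grip against the basket's far side rim, which is fixed sideways, with the spout facing −x. I'll tip it back the same way. First I'll check the mill and the wrist range.

Run:
```python
from h import *
c=ld('t0'); s=ld('s0'); print('q',state()['q'])
def tri(a,b):
    L=[]
    for cc,uv in((c,a),(s,b)):
        p=cast(cc,uv,0.);o=cc['origin'];L.append((o,(p-o)/np.linalg.norm(p-o)))
    A=sum(np.eye(3)-np.outer(d,d) for o,d in L); B=sum((np.eye(3)-np.outer(d,d))@o for o,d in L); return np.linalg.solve(A,B)
print('mill top',tri((384,88),(364,246)),'mill foot',cast(c,(378,106),.02),cast(s,(362,284),.01))
print('oil top',tri((254,82),(414,169)))
hsv=cv2.cvtColor(c['color'],cv2.COLOR_RGB2GRAY)
# basket rim far side in t1 : column profile around rows 145..175
d=ld('t1'); g=cv2.cvtColor(d['color'],cv2.COLOR_RGB2GRAY)
for u in (375,385,400,415,430): print(u,g[146:172,u].tolist(),g[222:244,u].tolist())
```

```text
q [ 4.11822156e-01  6.06352368e-01  1.80710649e+00 -8.68728973e-05
  7.28210308e-01  6.74789029e-01]
mill top [ 0.76775447 -0.16582229  0.14113124] mill foot [ 0.75905324 -0.16552346  0.02      ] [ 0.7749632  -0.17524946  0.01      ]
oil top [0.77141703 0.1428024  0.19185036]
375 [178, 176, 177, 177, 178, 177, 176, 175, 162, 141, 119, 101, 86, 80, 80, 81, 82, 85, 87, 87, 87, 86, 86, 83, 78, 76] [66, 70, 75, 75, 76, 75, 76, 76, 76, 77, 90, 105, 109, 104, 115, 147, 172, 178, 178, 177, 176, 177]
385 [175, 176, 176, 176, 175, 174, 174, 168, 148, 120, 101, 84, 75, 73, 74, 79, 93, 96, 86, 83, 83, 82, 81, 79, 74, 77] [69, 74, 74, 75, 75, 75, 75, 75, 76, 85, 101, 109, 107, 114, 146, 173, 180, 180, 178, 178, 177, 176]
400 [180, 180, 179, 179, 179, 177, 168, 145, 117, 97, 77, 69, 68, 69, 76, 94, 109, 113, 113, 113, 112, 104, 91, 83, 96, 110] [72, 73, 73, 73, 73, 74, 74, 75, 85, 100, 107, 104, 102, 102, 101, 101, 102, 103, 102, 103, 102, 101]
415 [183, 183, 183, 184, 182, 166, 138, 113, 93, 74, 66, 66, 67, 74, 91, 106, 109, 109, 109, 108, 98, 83, 80, 94, 107, 109] [71, 71, 71, 71, 71, 72, 74, 87, 101, 105, 101, 101, 100, 101, 100, 100, 102, 103, 102, 101, 100, 101]
430 [61, 60, 59, 65, 87, 109, 117, 108, 95, 90, 89, 88, 86, 84, 82, 81, 80, 80, 79, 78, 77, 77, 76, 75, 74, 74] [65, 65, 66, 67, 69, 74, 89, 99, 93, 85, 82, 83, 85, 91, 96, 100, 100, 100, 99, 99, 99, 100]
```

Request:
{"fn": "arm_command", "kwargs": {
  "rows": [-1, 0, 0, 0.5, 0, -1, 0, 0, 1.2, 0, -1, 0, 0, 2, 0, -1, 0, 0, 2.8, 0, -1, 0, 0, 3.2, 0, -1, 0, 0, 3.5, 0, -1, 0, 0, 3.5, 0, -1, 0, 0, 2.8, 0, -1, 0, 0, 1.6, 0, -1, 0, 0, 0.7, 0]
}}

```text
t: 11.2
tcp_pos: [0.5013, 0.2909, 0.2923]
tool_rot: [0.0, 0.794, 0.608, 0.002]
ft_force: [-0.1, -0.8, -4.9]
opening: 0.018
finger_force: 30.0
```

Request:
{"fn": "arm_command", "kwargs": {
  "rows": [-1, 0, -0.6, 0, -1, -1, 0, -1.2, 0, -2, -1, 0.3, -1.8, 0, -3, -1, 0.6, -2.2, 0, -4, -1, 0.9, -2.6, 0, -5, -1, 1.2, -2.8, 0, -5, -1, 1.4, -2.8, 0, -5, -1, 1.4, -2.8, 0, -5, -1, 1.5, -2.8, 0, -5, -1, 1.5, -2.8, 0, -5]
}}

```text
t: 12.2
tcp_pos: [0.5891, 0.0647, 0.2884]
tool_rot: [-0.0, 0.955, 0.297, -0.001]
ft_force: [1.0, 0.5, -4.4]
opening: 0.0177
finger_force: 30.0
```

Request:
{"fn": "arm_command", "kwargs": {
  "rows": [-1, 1.5, -2.8, 0, -5, -1, 1.5, -2.8, 0, -5, -1, 1.5, -2.8, 0, -5, -1, 1.5, -2.8, 0, -5, -1, 1.5, -2.8, 0, -5, -1, 1.5, -2.8, 0, -5, -1, 1.5, -2.6, 0, -5, -1, 1.5, -2.4, 0, -5, -1, 1.4, -2, 0, -5, -1, 1, -1.4, 0, -4]
}}

```text
t: 13.2
tcp_pos: [0.733, -0.1878, 0.2875]
tool_rot: [0.0, 0.992, -0.126, -0.001]
ft_force: [0.1, 1.4, -5.1]
opening: 0.0179
finger_force: 30.0
```

Run:
```python
from h import *
s=state(); print(s['tcp_pos'],s['tool_rot'],s['ft_force'],s['wrist_torque'],s['opening'],s['q'])
q=s['tool_rot'];print(np.degrees(2*np.arctan2(q[2],q[1])))
```

```text
[ 0.73295554 -0.18781472  0.28747851] [ 6.79184598e-05  9.92066697e-01 -1.25704406e-01 -1.43737594e-03] [ 0.05628393  1.4163831  -5.09084238] [-0.02242107 -0.40190027 -0.05957846] 0.0179412630499469 [-3.37786445e-01  6.49264486e-01  1.07334391e+00 -7.45248539e-04
  1.42176629e+00  1.48519750e+00]
-14.44288735656478
```

Request:
{"fn": "arm_command", "kwargs": {
  "rows": [-1, 1, -1.4, 0, -2, -1, 0.8, -1.4, 0, -0.5, -1, 0.4, -1, -0.8, 0, -1, 0, 0, -1.6, 0, -1, 0, 0, -2, 0, -1, 0, 0, -2.2, 0, -1, 0, 0, -2.2, 0, -1, 0, 0, -1.8, 0, -1, 0, 0, -1.2, 0, -1, 0, 0, -0.7, 0]
}}

```text
t: 14.2
tcp_pos: [0.7545, -0.2234, 0.1626]
tool_rot: [-0.0, 0.99, -0.144, -0.001]
ft_force: [0.7, 0.3, -4.8]
opening: 0.0178
finger_force: 30.0
```

Run:
```python
from h import *
s=state(); print(s['tcp_pos'],s['ft_force'],s['wrist_torque'])
q=s['tool_rot'];print(np.degrees(2*np.arctan2(q[2],q[1])))
a=shot('scene','s3');b=shot('top','t3')
cv2.imwrite('pics/v3.png',np.hstack([cv2.resize(a['color'][150:400,130:430],(400,333)),cv2.resize(b['color'][60:260,330:570],(400,333))])[:,:,::-1])
```

```text
[ 0.75447947 -0.22335261  0.16262518] [ 0.72071534  0.34737897 -4.79078918] [-0.13307974 -0.33723407 -0.03454571]
-16.59282374097461
```

View pics/v3.png

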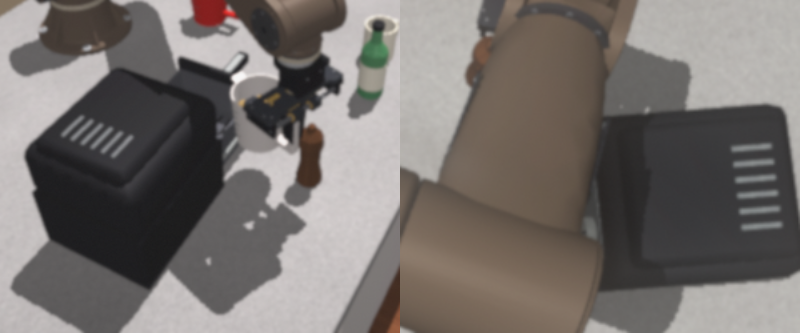

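Request:
{"fn": "arm_command", "kwargs": {
  "rows": [-1, -0.57, 0.18, 0, 0, -1, -0.57, 0.18, 0, 0, -1, -0.66, 0.2, 1.14, 0, -1, -0.66, 0.2, 1.14, 0, -1, -0.84, 0.26, 1, 0, -1, -0.84, 0.26, 1, 0, -1, -1, 0.31, 0.83, 0, -1, -1, 0.31, 0.83, 0]
}}

```text
t: 15.1
tcp_pos: [0.6929, -0.2038, 0.225]
tool_rot: [0.0, 0.99, -0.144, 0.0]
ft_force: [0.8, 0.5, -4.4]
opening: 0.0179
finger_force: 30.0
```

Run:
```python
from h import *
s=state(); print(s['tcp_pos'],s['ft_force'],s['wrist_torque'])
a=shot('scene','s4')
cv2.imwrite('pics/v4.png',cv2.resize(a['color'][150:350,180:430],(750,600))[:,:,::-1])
```

```text
[ 0.69287735 -0.20384604  0.22501686] [ 0.82653524  0.48661174 -4.37683321] [-0.08046966 -0.30787091 -0.00062989]
```

View pics/v4.png

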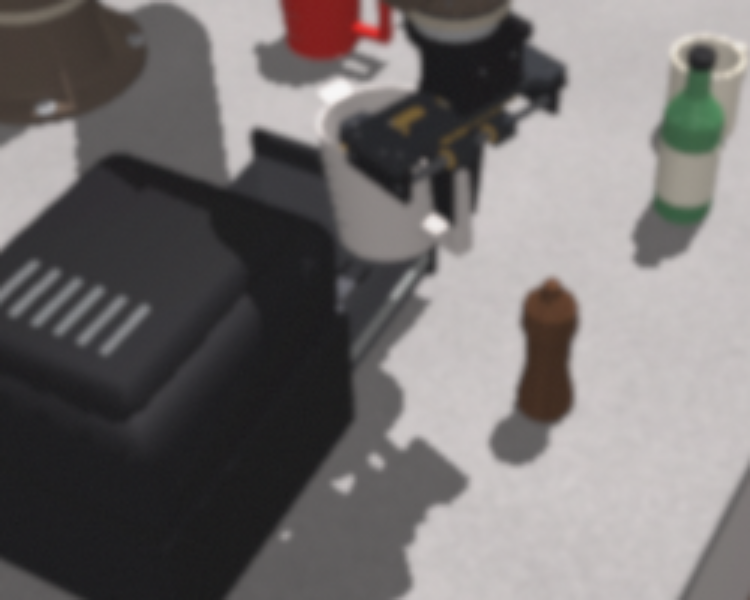

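The jug still looks about upright at (385,170) in the crop, with its foot above the rim, so contact was missed or too shallow. I'll back off, go lower, and push until I feel the rim.

Request:
{"fn": "arm_command", "kwargs": {
  "rows": [-1, 1.5, -0.5, 0, 0, -1, 2, -0.7, 0, 0, -1, 2, -0.6, -0.5, 0, -1, 0.7, -0.1, -1, 0, -1, 0, 0, -1.5, 0, -1, 0, 0, -1.5, 0, -1, 0, 0, -1.5, 0, -1, 0, 0, -1.2, 0, -1, 0, 0, 0, 0]
}}

```text
t: 16.05
tcp_pos: [0.7549, -0.2228, 0.1496]
tool_rot: [-0.0, 0.99, -0.144, -0.002]
ft_force: [-0.3, 0.5, -4.4]
opening: 0.0176
finger_force: 30.0
```

Request:
{"fn": "arm_command", "kwargs": {
  "rows": [-1, -0.5, 0.15, 0, 0, -1, -0.5, 0.15, 0, 0, -1, -0.4, 0.12, 0, 0, -1, 0, 0, 0, 0]
}}

```text
t: 16.45
tcp_pos: [0.7415, -0.2188, 0.153]
tool_rot: [0.0, 0.99, -0.144, 0.0]
ft_force: [-0.3, 0.2, -4.8]
opening: 0.0176
finger_force: 30.0
```

Request:
{"fn": "arm_command", "kwargs": {
  "rows": [-1, -0.3, 0.1, 0, 0, -1, -0.3, 0.1, 0, 0, -1, 0, 0, 0, 0]
}}

```text
t: 16.75
tcp_pos: [0.737, -0.2173, 0.1533]
tool_rot: [0.001, 0.99, -0.144, 0.002]
ft_force: [5.4, -2.5, -2.9]
opening: 0.0177
finger_force: 30.0
```

Request:
{"fn": "arm_command", "kwargs": {
  "rows": [-1, -0.4, 0.12, 0, 0, -1, -0.4, 0.12, 0.1, 0, -1, -0.4, 0.12, 0.2, 0, -1, 0, 0, 0, 0]
}}

```text
t: 17.15
tcp_pos: [0.7298, -0.215, 0.161]
tool_rot: [0.002, 0.99, -0.144, 0.01]
ft_force: [24.1, -5.3, 11.6]
opening: 0.0177
finger_force: 30.0
```

Run:
```python
from h import *
s=state(); print(s['tcp_pos'],s['ft_force'],s['wrist_torque'])
```

```text
[ 0.72975015 -0.21504659  0.16095046] [24.13537276 -5.30070946 11.59653738] [-0.96569921 -4.34404763  0.13925584]
```

The rim pushes back with 24 N. Pushing level jams, because the wall would have to scrape down the rim. Rising while pressed makes the friction help the tipping, so I'll do that.

Request:
{"fn": "arm_command", "kwargs": {
  "rows": [-1, -0.3, 0.1, 0.8, 0, -1, -0.4, 0.12, 0.8, 0, -1, -0.4, 0.12, 0.8, 0, -1, 0, 0, 0, 0]
}}

```text
t: 17.55
tcp_pos: [0.7127, -0.2098, 0.1805]
tool_rot: [0.0, 0.99, -0.144, 0.001]
ft_force: [1.7, 0.3, -2.1]
opening: 0.0176
finger_force: 30.0
```

Run:
```python
from h import *
s=state(); print(s['tcp_pos'],s['ft_force'],s['wrist_torque'])
a=shot('scene','s5')
cv2.imwrite('pics/v5.png',cv2.resize(a['color'][190:290,250:400],(750,500),interpolation=cv2.INTER_CUBIC)[:,:,::-1])
```

```text
[ 0.7127439  -0.20984293  0.18045922] [ 1.72103526  0.34769969 -2.14964566] [ 0.03763819 -0.45590484 -0.06940583]
```

View pics/v5.png

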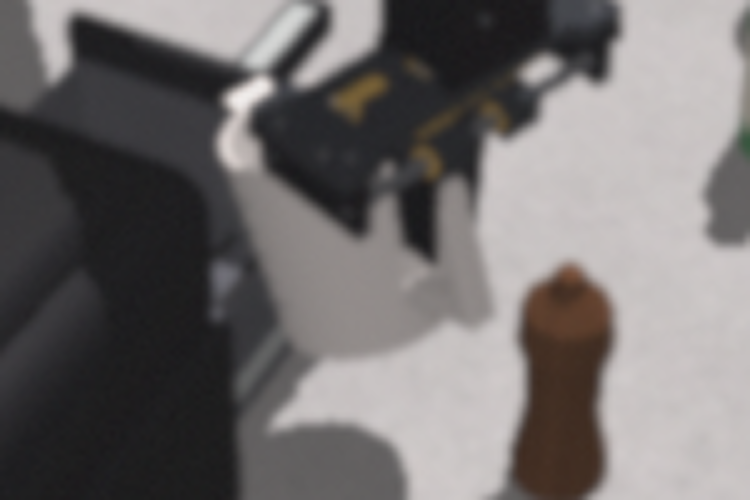

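The jug is tipping forward by about 15–20°, with the bar visibly slanted at (460,250). I'll carry on along the arc with a little extra rise.

Request:
{"fn": "arm_command", "kwargs": {
  "rows": [-1, -0.85, 0.27, 1.1, 0, -1, -0.9, 0.28, 1.1, 0, -1, -1, 0.3, 0.9, 0, -1, -1, 0.3, 0.9, 0, -1, 0, 0, 0, 0]
}}

```text
t: 18.1
tcp_pos: [0.6744, -0.1982, 0.2211]
tool_rot: [0.0, 0.99, -0.144, 0.001]
ft_force: [0.4, 0.5, -4.1]
opening: 0.0178
finger_force: 30.0
```

```bash
cat > tilt.py <<'E'
from h import *
# tilt of the jug from the upright bar / wall: print state and jug mask orientation in scene view
s=state(); print(s['tcp_pos'],s['ft_force'],s['wrist_torque'],s['opening'])
import sys
a=shot('scene',sys.argv[1]); im=a['color'].astype(int)
g=s['tcp_pos']-[0,0,-.0188]; f=np.array([-.957,.29,0])
u=proj(a,g); print('grip px',u)
hsv=cv2.cvtColor(a['color'],cv2.COLOR_RGB2HSV).astype(int)
m=((hsv[...,1]<28)&(hsv[...,2]>90)).astype(np.uint8)
if len(sys.argv)>2:
    x,y=u.astype(int); cv2.imwrite('pics/'+sys.argv[2]+'.png',cv2.resize(a['color'][max(0,y-70):y+70,x-90:x+90],(720,560),interpolation=cv2.INTER_CUBIC)[:,:,::-1])
E
python3 tilt.py s6
```

```text
[ 0.67436903 -0.19817333  0.22111027] [ 0.37552465  0.48698807 -4.12515175] [ 0.00058587 -0.1339495   0.0208278 ] 0.01781796371626212
grip px [325.03614361 211.57031526]
```

Request:
{"fn": "arm_command", "kwargs": {
  "rows": [-1, -1.15, 0.35, 0.4, 0, -1, -1.15, 0.35, 0.4, 0, -1, -1.2, 0.36, 0.2, 0, -1, -1.2, 0.36, 0.2, 0, -1, 0, 0, 0, 0]
}}

```text
t: 18.65
tcp_pos: [0.628, -0.184, 0.2328]
tool_rot: [0.0, 0.99, -0.144, 0.001]
ft_force: [1.5, 0.6, 6.7]
opening: 0.0179
finger_force: 39.3
```

```bash
python3 tilt.py s7 v7
```

```text
[ 0.62796369 -0.18404179  0.23280576] [1.47258452 0.63728863 6.71284788] [ 0.16879007 -0.62047396  0.03339072] 0.01785030475427978
grip px [311.8369791  198.64155723]
```

View pics/v7.png

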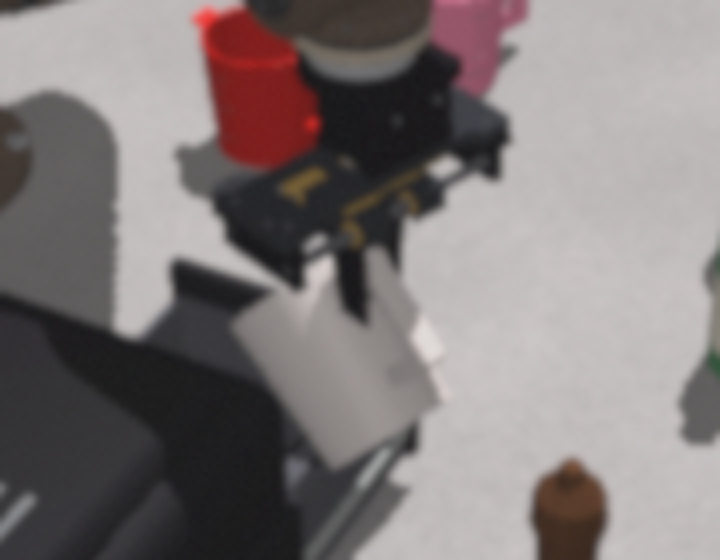

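Tilt is now about 60°: the wall leans on the rim near the foot and the mouth is over the basket. I'll continue forward and down.

Request:
{"fn": "arm_command", "kwargs": {
  "rows": [-1, -1.4, 0.42, 0.1, 0, -1, -1.4, 0.42, 0, 0, -1, -1.4, 0.42, -0.3, 0, -1, -1.35, 0.4, -0.4, 0, -1, 0, 0, 0, 0]
}}

```text
t: 19.2
tcp_pos: [0.572, -0.1673, 0.2264]
tool_rot: [0.0, 0.99, -0.144, 0.0]
ft_force: [-1.5, 1.6, 10.1]
opening: 0.0178
finger_force: 36.7
```

```bash
python3 tilt.py s8
```

```text
[ 0.57198047 -0.16726989  0.22639671] [-1.53340082  1.61280955 10.05116577] [0.26353411 0.09711976 0.04619048] 0.017820948954245554
grip px [296.82689855 190.08717623]
```

Request:
{"fn": "arm_command", "kwargs": {
  "rows": [-1, -1.4, 0.1, -0.5, 0, -1, -1.4, 0.1, -0.6, 0, -1, -1.3, 0.1, -0.7, 0, -1, -1.2, 0, -0.7, 0, -1, 0, 0, 0, 0]
}}

```text
t: 19.75
tcp_pos: [0.5223, -0.1671, 0.204]
tool_rot: [0.002, 0.989, -0.145, 0.006]
ft_force: [2.5, -8.5, 25.5]
opening: 0.018
finger_force: 41.8
```

```bash
python3 tilt.py s9
python3 - <<'E'
from h import *
a=ld('s9'); hsv=cv2.cvtColor(a['color'],cv2.COLOR_RGB2HSV).astype(int)
m=((hsv[...,0]>8)&(hsv[...,0]<28)&(hsv[...,1]>90)&(hsv[...,2]>90)).astype(np.uint8)[120:300,200:400]; print('potato-coloured px',m.sum(),np.argwhere(m).mean(0)+[120,200] if m.sum() else '')
# jug wall line directions by min-area rect of light blob below gripper
b=((hsv[...,1]<25)&(hsv[...,2]>110)&(hsv[...,2]<200)).astype(np.uint8)
E
```

```text
[ 0.52230065 -0.16707268  0.20402415] [ 2.51314595 -8.45176379 25.46300005] [-1.1852779  -0.93262307 -0.52694247] 0.01804722026585177
grip px [281.49932976 190.88539894]
potato-coloured px 45 [202.97777778 310.66666667]
```

Request:
{"fn": "arm_command", "kwargs": {
  "rows": [-1, 0, -0.5, 0.5, 0, -1, 0, -0.5, 0.8, 0, -1, 0, -0.5, 0.8, 0, -1, 0, 0, 0.8, 0, -1, 0, 0, 0.6, 0, -1, 0, 0, 0.5, 0, -1, 0, 0, 0, 0, -1, 0, 0, 0, 0]
}}

```text
t: 20.6
tcp_pos: [0.5198, -0.1794, 0.24]
tool_rot: [0.0, 0.99, -0.144, -0.0]
ft_force: [0.0, 0.2, -5.0]
opening: 0.0178
finger_force: 32.8
```

```bash
python3 tilt.py s10 v10
```

```text
[ 0.51975324 -0.17942593  0.2399657 ] [ 0.0241002   0.20927106 -5.03394899] [0.11074641 0.29528832 0.01390601] 0.017832326180251344
grip px [277.05891806 182.1515459 ]
```

View pics/v10.png

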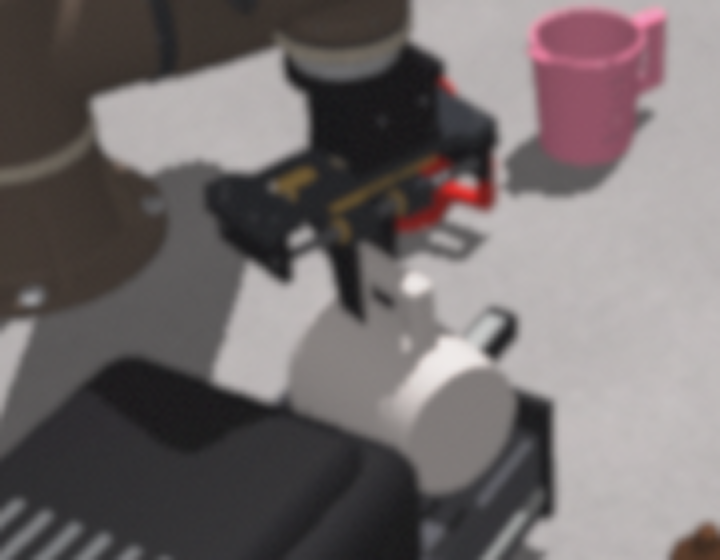

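The jug lies about level over the basket, its bottom facing me at (460,420) in the crop. I'll get the tilt from the projected bottom centre.

Run:
```python
from h import *
a=ld('s10'); g=np.array([.5198,-.1794,.2588]); f=np.array([-.957,.29,0]);z=np.array([0,0,1])
J=lambda x,h,t:g+f*(x*np.cos(t)+h*np.sin(t))+z*(-x*np.sin(t)+h*np.cos(t))
for d in (60,70,80,90,100,110,120):
    t=np.radians(d)
    o=[(proj(a,J(x,h,t))-[187,112])*4 for x,h in((.09,-.08),(.136,-.08),(.044,-.08),(0,-.055),(.144,.035))]
    print(d,[p.round().tolist() for p in o])
```

```text
60 [[395.0, 436.0], [377.0, 462.0], [413.0, 408.0], [409.0, 348.0], [282.0, 337.0]]
70 [[413.0, 444.0], [402.0, 479.0], [425.0, 406.0], [413.0, 340.0], [301.0, 368.0]]
80 [[430.0, 447.0], [426.0, 491.0], [435.0, 401.0], [414.0, 331.0], [322.0, 397.0]]
90 [[446.0, 446.0], [449.0, 497.0], [443.0, 392.0], [414.0, 319.0], [344.0, 422.0]]
100 [[459.0, 439.0], [470.0, 497.0], [448.0, 379.0], [413.0, 307.0], [367.0, 444.0]]
110 [[470.0, 427.0], [488.0, 490.0], [451.0, 363.0], [409.0, 293.0], [390.0, 462.0]]
120 [[478.0, 411.0], [504.0, 476.0], [451.0, 344.0], [405.0, 279.0], [413.0, 475.0]]
```

Request:
{"fn": "arm_command", "kwargs": {
  "rows": [-1, 0, 0, 0, 0, -1, 0, 0, 0, 0, -1, 0, 0, 0, 0]
}}

```text
t: 20.95
tcp_pos: [0.5198, -0.1796, 0.2399]
tool_rot: [0.0, 0.99, -0.144, -0.0]
ft_force: [-1.1, 0.3, -4.3]
opening: 0.0184
finger_force: 32.8
```

Run:
```python
from h import *
s=state(); print(s['ft_force'],s['wrist_torque'],s['tcp_pos'])
w=shot('wrist','w11'); a=shot('scene','s11')
for c,n in((w,'w'),(a,'s')):
    hsv=cv2.cvtColor(c['color'],cv2.COLOR_RGB2HSV).astype(int)
    m=((hsv[...,0]>12)&(hsv[...,0]<28)&(hsv[...,1]>90)&(hsv[...,2]>70)).astype(np.uint8)
    k,l,st,ce=cv2.connectedComponentsWithStats(m); print(n,[(st[i,:5].tolist()) for i in range(1,k) if st[i,4]>15])
```

```text
[-1.08247831  0.2824722  -4.32005048] [0.05888482 0.17089433 0.01653532] [ 0.51979904 -0.17961848  0.23991702]
w [[0, 0, 62, 52, 1188], [234, 0, 27, 20, 242], [279, 262, 9, 50, 295], [348, 262, 9, 50, 290], [162, 317, 272, 14, 1466], [407, 394, 39, 6, 150]]
s [[268, 0, 233, 57, 3272], [257, 154, 9, 8, 42], [270, 159, 11, 6, 27], [475, 204, 11, 36, 85], [463, 244, 13, 37, 80], [0, 331, 73, 69, 1240]]
```

Request:
{"fn": "arm_command", "kwargs": {
  "rows": [-1, 0.8, -0.2, 0, 0, -1, -1, 0.2, 0, 0, -1, 1, -0.2, 0, 0, -1, -1, 0.2, 0, 0, -1, 1, -0.2, 0, 0, -1, -0.8, 0.2, 0, 0, -1, 0, 0, 0, 0, -1, 0, 0, 0, 0]
}}

```text
t: 21.85
tcp_pos: [0.5197, -0.1796, 0.2402]
tool_rot: [0.0, 0.99, -0.144, 0.0]
ft_force: [0.5, -0.3, -4.5]
opening: 0.0178
finger_force: 32.4
```

Request:
{"fn": "arm_command", "kwargs": {
  "rows": [-1, 0, 0, 0, 0]
}}

```text
t: 21.95
tcp_pos: [0.5199, -0.1797, 0.2402]
tool_rot: [0.0, 0.99, -0.144, 0.0]
ft_force: [0.9, -0.3, -4.5]
opening: 0.0178
finger_force: 32.4
```

Request:
{"fn": "arm_command", "kwargs": {
  "rows": [-1, 0, 0, 0, 0]
}}

```text
t: 22.05
tcp_pos: [0.5199, -0.1797, 0.2402]
tool_rot: [0.0, 0.99, -0.144, 0.0]
ft_force: [0.1, 0.1, -3.2]
opening: 0.0178
finger_force: 32.5
```

Request:
{"fn": "arm_command", "kwargs": {
  "rows": [-1, 0, 0, 0, 0]
}}

```text
t: 22.15
tcp_pos: [0.5199, -0.1797, 0.2401]
tool_rot: [0.0, 0.99, -0.144, 0.0]
ft_force: [-0.3, -0.2, -4.0]
opening: 0.0176
finger_force: 32.5
```

Run:
```python
from h import *
s=state(); print(s['ft_force'],s['wrist_torque'],s['tcp_pos'])
# wall lines of the jug in s11: bright-ish light silhouette edges via Canny + Hough near the grip
a=ld('s11'); g=cv2.cvtColor(a['color'],cv2.COLOR_RGB2GRAY)[160:245,240:330]
e=cv2.Canny(cv2.resize(g,None,fx=4,fy=4,interpolation=cv2.INTER_CUBIC),30,80)
L=cv2.HoughLinesP(e,1,np.pi/180,35,minLineLength=45,maxLineGap=8)
for l in L[:,0][:25]: print((l/4+[240,160,240,160]).round(1).tolist(), round(np.degrees(np.arctan2(l[3]-l[1],l[2]-l[0]))))
# predicted image direction of jug axis (mouth->foot) by tilt
gp=np.array([.5198,-.1794,.2588]); f=np.array([-.957,.29,0]);z=np.array([0,0,1])
for d in range(70,131,10):
    t=np.radians(d);J=lambda x,h:gp+f*(x*np.cos(t)+h*np.sin(t))+z*(-x*np.sin(t)+h*np.cos(t))
    v=proj(a,J(.09,-.08))-proj(a,J(.09,.035)); w=proj(a,J(0,-.055))-proj(a,J(0,.025)); print(d,v.round(1),np.degrees(np.arctan2(v[1],v[0])).round(),np.degrees(np.arctan2(w[1],w[0])).round())
```

```text
[-0.32718528 -0.2091193  -4.00960796] [ 0.07556242  0.18093533 -0.0200091 ] [ 0.51993954 -0.17969703  0.24012969]
[325.2, 241.2, 325.2, 212.5] -90
[324.5, 234.2, 324.5, 211.5] -90
[326.2, 240.0, 326.2, 225.8] -90
[277.2, 192.5, 277.2, 172.5] -90
[241.0, 208.2, 256.0, 213.2] 18
[240.8, 202.5, 249.2, 176.2] -72
[260.0, 214.2, 273.5, 219.5] 21
[314.2, 160.8, 329.8, 161.2] 2
70 [25.5 30. ] 50.0 49.0
80 [26.6 25.7] 44.0 43.0
90 [27.  20.7] 38.0 36.0
100 [26.6 14.9] 29.0 26.0
110 [25.5  8.6] 19.0 14.0
120 [23.6  1.7] 4.0 -2.0
130 [20.9 -5.4] -15.0 -22.0
```

Request:
{"fn": "arm_command", "kwargs": {
  "rows": [-1, -1, 0, 0, 4, -1, -1, 0, -0.7, 4, -1, -0.6, 0, -1, 0, -1, -0.3, 0, -1, 0, -1, -0.3, 0, -0.8, 0, -1, -0.2, 0, -0.7, 0, -1, 0, 0, 0, 0]
}}

```text
t: 22.85
tcp_pos: [0.4855, -0.1795, 0.197]
tool_rot: [-0.0, 0.997, -0.075, -0.001]
ft_force: [-0.6, 0.5, -2.6]
opening: 0.0179
finger_force: 32.5
```

Request:
{"fn": "arm_command", "kwargs": {
  "rows": [-1, -0.3, 0, -0.3, 0, -1, -0.3, 0, -0.3, 0, -1, 0, 0, 0, 0]
}}

```text
t: 23.15
tcp_pos: [0.4805, -0.18, 0.1926]
tool_rot: [0.0, 0.997, -0.075, 0.001]
ft_force: [2.6, -0.2, -0.6]
opening: 0.0183
finger_force: 32.4
```

Request:
{"fn": "arm_command", "kwargs": {
  "rows": [-1, -0.2, 0.1, -0.4, 0, -1, -0.2, 0.1, -0.4, 0, -1, -0.1, 0.1, -0.3, 0, -1, 0, 0, 0, 0]
}}

```text
t: 23.55
tcp_pos: [0.476, -0.1771, 0.1813]
tool_rot: [0.001, 0.997, -0.075, 0.002]
ft_force: [5.6, -1.2, -2.1]
opening: 0.0177
finger_force: 32.6
```

Request:
{"fn": "arm_command", "kwargs": {
  "rows": [-1, 0, 0, 1, 0, -1, 0, 0, 1.5, 0, -1, 0, 0, 1.5, 0, -1, 0, 0, 1, 0, -1, 0, 0, 0.5, 0, -1, 0, 0, 0, 0, -1, 0, 0, 0, 0]
}}

```text
t: 24.25
tcp_pos: [0.4745, -0.1765, 0.2355]
tool_rot: [-0.0, 0.997, -0.075, -0.0]
ft_force: [0.5, 0.3, -3.4]
opening: 0.0176
finger_force: 32.4
```

Request:
{"fn": "arm_command", "kwargs": {
  "rows": [-1, 0, 0, 0, 0]
}}

```text
t: 24.35
tcp_pos: [0.4746, -0.1766, 0.2354]
tool_rot: [-0.0, 0.997, -0.075, -0.001]
ft_force: [-0.4, 0.1, -4.3]
opening: 0.0179
finger_force: 32.4
```

Request:
{"fn": "arm_command", "kwargs": {
  "rows": [-1, 0, 0, 0, 0]
}}

```text
t: 24.45
tcp_pos: [0.4747, -0.1766, 0.2356]
tool_rot: [-0.0, 0.997, -0.075, -0.0]
ft_force: [0.2, -1.2, -3.7]
opening: 0.0182
finger_force: 32.4
```

Run:
```python
from h import *
s=state(); print(s['ft_force'],s['wrist_torque'],s['tcp_pos'])
for i in range(6):
    vision.camera('wrist'); s=state(); print(s['t'],s['ft_force'][2],s['wrist_torque'])
```

```text
[ 0.19289016 -1.19707811 -3.74668231] [0.08262572 0.16015541 0.01933447] [ 0.47470231 -0.17658796  0.23557605]
24.5 -3.7069457409687363 [ 0.01727496  0.15389587 -0.01168975]
24.55 -3.2430089813171015 [ 0.06229475  0.16834616 -0.02580456]
24.6 -3.3227328532826523 [ 0.01148221  0.12042702 -0.00908502]
24.65 -3.10450954590833 [0.00207283 0.13569565 0.02792586]
24.7 -2.7227720513597413 [0.10564131 0.16035502 0.05667123]
24.75 -2.9072717553688783 [ 0.08190528  0.1775547  -0.05772997]
```

Request:
{"fn": "arm_command", "kwargs": {
  "rows": [-1, 0, 0, 1, 0, -1, 0, 0.3, 2, 0, -1, 0.2, 1, 2, 0, -1, 0.2, 2, 1.5, 0, -1, 0.2, 3, 0.5, 0, -1, 0.2, 3, 0, 0, -1, 0.2, 3, 0, 0, -1, 0.2, 3, 0, 0, -1, 0.2, 2, 0, 0, -1, 0, 1, 0, 0]
}}

```text
t: 25.75
tcp_pos: [0.4889, 0.0078, 0.3068]
tool_rot: [-0.0, 0.997, -0.074, 0.0]
ft_force: [-0.7, -1.3, -3.7]
opening: 0.0182
finger_force: 32.0
```

```bash
cat > pot.py <<'E'
from h import *
import sys
c=shot('top',sys.argv[1]); s=state(); print(s['tcp_pos'],s['ft_force'][2],s['wrist_torque'])
hsv=cv2.cvtColor(c['color'],cv2.COLOR_RGB2HSV).astype(int)
m=((hsv[...,0]>10)&(hsv[...,0]<30)&(hsv[...,1]>90)&(hsv[...,2]>50)).astype(np.uint8)
m[:60]=0;m[320:]=0;m[:,:190]=0;m[:,590:]=0
k,l,st,ce=cv2.connectedComponentsWithStats(m)
for i in range(1,k):
    if st[i,4]>8: print(st[i].tolist(),ce[i].round(1),cast(c,ce[i],.055)[:2].round(3))
d=cv2.distanceTransform(m,cv2.DIST_L2,5); dl=cv2.dilate(d,np.ones((7,7)))
pk=np.argwhere((d>3.5)&(d==dl)); print('peaks',[(int(v),int(u),round(float(d[v,u]),1),cast(c,(u,v),.055)[:2].round(3).tolist()) for v,u in pk])
E
python3 pot.py t12
python3 - <<'E'
import sys; sys.argv=['x','dummy']
from h import *
c=ld('t0');hsv=cv2.cvtColor(c['color'],cv2.COLOR_RGB2HSV).astype(int)
m=((hsv[...,0]>10)&(hsv[...,0]<30)&(hsv[...,1]>90)&(hsv[...,2]>50)); print('ref 4 potatoes',m[190:235,215:260].sum())
E
```

```text
[0.48877128 0.0081391  0.30667806] -2.8916775959715357 [0.19308639 0.20325491 0.02220681]
[376, 89, 6, 9, 19] [378.3  92.6] [ 0.784 -0.163]
[381, 176, 15, 12, 138] [388.1 181.5] [ 0.549 -0.18 ]
[381, 207, 32, 21, 373] [396.5 217.8] [ 0.455 -0.199]
[419, 209, 12, 15, 139] [424.4 216. ] [ 0.459 -0.27 ]
[371, 214, 10, 14, 106] [374.9 220.2] [ 0.45  -0.143]
peaks [(181, 388, 5.4, [0.55, -0.18]), (181, 389, 5.4, [0.55, -0.183]), (182, 387, 5.4, [0.548, -0.178]), (182, 388, 5.4, [0.548, -0.18]), (213, 388, 6.0, [0.468, -0.177]), (214, 387, 6.0, [0.466, -0.175]), (214, 388, 6.0, [0.465, -0.177]), (216, 424, 6.0, [0.459, -0.269]), (220, 375, 5.0, [0.451, -0.144]), (221, 397, 6.0, [0.447, -0.2]), (221, 398, 6.0, [0.447, -0.202]), (221, 399, 6.0, [0.447, -0.205]), (221, 400, 6.0, [0.447, -0.207]), (221, 401, 6.0, [0.447, -0.21]), (221, 405, 6.2, [0.447, -0.22])]
ref 4 potatoes 451
```

Run:
```python
from h import *
c=ld('t12');hsv=cv2.cvtColor(c['color'],cv2.COLOR_RGB2HSV).astype(int)
for v in range(150,242,3):
    s=''
    for u in range(340,446,2):
        h,S,V=hsv[v,u]
        s+= 'P' if 10<h<30 and S>90 and V>50 else 'o' if 5<h<30 and S>60 else 'W' if V>200 else '+' if V>120 else '-' if V>60 else '.'
    print(v,s)
```

```text
150 -+------++++++++++++++++++++++++++++++++++-------.--+
153 -----------+++++++++++++++++++++++++----------+++----
156 -------------++++------------------------------------
159 -----------------------------------------------------
162 ------------------------------------------------++++-
165 ------------------------------------------------+++++
168 -------------------------------------------------++++
171 -------------------------------------------------++++
174 ---o---------------------------------------------++++
177 ----oo----------------oPPPPo---------------------+++-
180 ---oo----------------PPPPPPPo------------------------
183 -oo-o----------------PPPPPPPo--------------------.---
186 ---o-o---------------oPPPPP----------------------.---
189 ---o------------------------------------------.--.---
192 ---oo-------.--------------------------------..---+++
195 ------------.---------------------------------.---+++
198 ----------------------------------------------.----++
201 ---------------------------------------.-----------++
204 ----------------------------------------------.----++
207 -----------------------oPPo-------------------..---++
210 ---------------------oPPPPPo------.....-oPPPo-..-----
213 ----------------ooo-oPPPPPPo----oPPo---oPPPPPo-.--.--
216 -----+++++-----oPPPPoPPPPPPPPPPPPPPPo--oPPPPPP-.--.--
219 -----+++++-----oPPPPooPPPPPPPPPPPPPPP---PPPPPo-.--...
222 -----+++++-----oPPPPo----PPPPPPPPPPPo---oPPPo-..---..
225 -----+++++------PPPP------oPPPPPPPPo---------------..
228 -----+++++-------o-----------------------------------
231 -----++++++-----------------------------------..-----
234 +o+++++++++---------+---+---------------------......-
237 +++++++++++++++++++++++++----------------------------
240 ++++++++++++++++++++++++++---------------------------
```

Six potatoes lie in the basket, centred at top-view pixels (388,181), (388,213), about (397,221) and (405,220), (424,216) and (375,220). So two are still in the jug. I'll go back, press nearer the foot to tip further, and shake.

Request:
{"fn": "arm_command", "kwargs": {
  "rows": [-1, 0, -1, 0, 0, -1, 0.2, -2.5, 0, 0, -1, 0.3, -3, 0, 0, -1, 0.3, -3, 0, 0, -1, 0.3, -3, 0, 0, -1, 0.4, -3, -1, 0, -1, 0.4, -1.8, -2, 0, -1, 0, -0.7, -2.5, 0, -1, 0, 0, -2.5, 0, -1, 0, 0, -1.5, 0]
}}

```text
t: 26.8
tcp_pos: [0.5067, -0.1757, 0.2093]
tool_rot: [-0.0, 0.997, -0.076, -0.001]
ft_force: [-0.3, 0.4, -3.6]
opening: 0.0178
finger_force: 32.1
```

Request:
{"fn": "arm_command", "kwargs": {
  "rows": [-1, 0, 0, -0.6, 0, -1, -0.3, 0, -0.6, 0, -1, -0.4, 0, -0.5, 0, -1, 0, 0, 0, 0]
}}

```text
t: 27.2
tcp_pos: [0.5016, -0.1746, 0.1956]
tool_rot: [0.001, 0.997, -0.075, 0.002]
ft_force: [-0.4, 0.9, 3.6]
opening: 0.0176
finger_force: 37.5
```

Contact made (Fz +3.6). I'll press on along the arc.

Request:
{"fn": "arm_command", "kwargs": {
  "rows": [-1, -0.4, 0, -0.5, 0, -1, -0.5, 0, -0.5, 0, -1, -0.4, 0, -0.4, 0, -1, 0, 0, 0, 0]
}}

```text
t: 27.6
tcp_pos: [0.4884, -0.1744, 0.1816]
tool_rot: [0.001, 0.997, -0.075, 0.002]
ft_force: [-1.4, 0.5, 3.7]
opening: 0.0179
finger_force: 35.4
```

Request:
{"fn": "arm_command", "kwargs": {
  "rows": [-1, -0.2, 0, 0.4, 0, -1, 0, 0, 0.8, 0, -1, 0, 0, 1, 0, -1, 0, 0, 1.2, 0, -1, 1, 0, 0.6, 0, -1, -1.2, 0, 0, 0, -1, 1.2, 0, 0, 0, -1, -1.2, 0, 0, 0, -1, 0.6, 0, 0, 0, -1, 0, 0, 0, 0]
}}

```text
t: 28.6
tcp_pos: [0.4905, -0.1738, 0.2201]
tool_rot: [0.0, 0.997, -0.075, 0.0]
ft_force: [0.1, -0.4, -2.2]
opening: 0.018
finger_force: 35.3
```

Run:
```python
from h import *
F=[]
for i in range(8):
    vision.camera('wrist'); s=state(); F.append([s['ft_force'][2],*s['wrist_torque']])
print(s['tcp_pos'],np.mean(F,0),np.std(F,0))
```

```text
[ 0.48983847 -0.17364692  0.22003853] [-2.65639354  0.05051478  0.1613452   0.00684067] [0.45609064 0.02756279 0.02253211 0.02438581]
```

Now 2.66 N hangs, which is the empty jug. To tip it back I'll turn it spout +x and push its underside against the fryer's fixed far side wall, at x≈0.637, y≈−0.36.

Request:
{"fn": "arm_command", "kwargs": {
  "rows": [-1, 0, 0, 2, 0, -1, 0, 0, 3, 0, -1, 0, 0, 3.5, 2, -1, 0.5, 0, 3.5, 5, -1, 1, 0, 3.5, 7, -1, 1.5, 0, 3, 8, -1, 2, 0, 1.5, 8, -1, 2, 0, 0, 8, -1, 2.5, 0, 0, 8, -1, 2.5, 0, 0, 8]
}}

```text
t: 30.0
tcp_pos: [0.6107, -0.1736, 0.4202]
tool_rot: [0.0, 0.921, 0.389, 0.0]
ft_force: [0.2, 0.3, -3.0]
opening: 0.018
finger_force: 35.3
```

Request:
{"fn": "arm_command", "kwargs": {
  "rows": [-1, 2.5, 0, 0, 8, -1, 2.5, 0, 0, 8, -1, 2.5, -0.5, 0, 8, -1, 2.5, -1, 0, 8, -1, 2.5, -1.5, 0, 8, -1, 2, -2, 0, 8, -1, 1.2, -2.5, 0, 8, -1, 0.7, -2.5, 0, 8, -1, 0.5, -2.5, 0, 8, -1, 0, -2.5, 0, 8]
}}

```text
t: 31.0
tcp_pos: [0.7794, -0.3245, 0.4189]
tool_rot: [-0.0, 0.456, 0.89, 0.0]
ft_force: [0.3, -0.8, -2.7]
opening: 0.018
finger_force: 35.3
```

Request:
{"fn": "arm_command", "kwargs": {
  "rows": [-1, 0, -2, 0, 8, -1, 0, -1.2, 0, 8, -1, 0, -0.4, 0, 8, -1, 0, 0, 0, 8, -1, 0, 0, 0, 8, -1, 0, 0, 0, 8, -1, 0, 0, 0, 2, -1, 0, 0, 0, 0]
}}

```text
t: 31.8
tcp_pos: [0.779, -0.3597, 0.4196]
tool_rot: [-0.0, 0.04, 0.999, 0.0]
ft_force: [-0.2, -0.7, -2.9]
opening: 0.0179
finger_force: 35.3
```

Run:
```python
from h import *
s=state();print(s['tcp_pos'],s['q'],s['ft_force'],s['wrist_torque']);q=s['tool_rot'];print(np.degrees(2*np.arctan2(q[2],q[1])))
c=ld('t0');print('counter edge',cast(c,(480,41),0.),'fryer far side top',cast(c,(460,130),.25),cast(c,(547,124),.25))
```

```text
[ 0.7790094  -0.35974844  0.41960776] [-5.09552853e-01  9.18267271e-01  2.06362262e-01  1.78008081e-04
  2.01725746e+00 -2.00094695e+00] [-0.24837307 -0.70472754 -2.88584719] [ 0.08788184 -0.30776976 -0.01290359]
175.45498982389253
counter edge [ 0.94305444 -0.45556402  0.        ] fryer far side top [ 0.63110942 -0.31260051  0.25      ] [ 0.64008851 -0.50070671  0.25      ]
```

Request:
{"fn": "arm_command", "kwargs": {
  "rows": [-1, 1, 0, 0, 0, -1, 1, 0, -2, 2, -1, 0, 0, -3, 2, -1, 0, 0, -4, 2, -1, 0, 0, -4, 2, -1, 0, 0, -4, 0, -1, 0, 0, -4, 0, -1, 0, 0, -2.5, 0, -1, 0, 0, -1.3, 0, -1, 0, 0, 0, 0]
}}

```text
t: 32.8
tcp_pos: [0.7985, -0.3595, 0.17]
tool_rot: [-0.001, -0.03, 1.0, 0.001]
ft_force: [0.6, -0.3, -2.4]
opening: 0.0178
finger_force: 35.3
```

Request:
{"fn": "arm_command", "kwargs": {
  "rows": [-1, -0.8, 0, 0, 0, -1, -0.8, 0, 0, 0, -1, -0.7, 0, 0, 0, -1, -0.4, 0, 0, 0, -1, 0, 0, 0, 0]
}}

```text
t: 33.3
tcp_pos: [0.7718, -0.3599, 0.1734]
tool_rot: [0.001, -0.03, 1.0, -0.0]
ft_force: [0.0, 0.2, -2.3]
opening: 0.0178
finger_force: 35.3
```

Request:
{"fn": "arm_command", "kwargs": {
  "rows": [-1, -0.4, 0, 0, 0, -1, -0.3, 0, 0, 0, -1, 0, 0, 0, 0]
}}

```text
t: 33.6
tcp_pos: [0.7646, -0.3597, 0.1721]
tool_rot: [-0.0, -0.03, 1.0, 0.0]
ft_force: [0.5, -0.4, -3.8]
opening: 0.0179
finger_force: 35.3
```

Request:
{"fn": "arm_command", "kwargs": {
  "rows": [-1, -0.3, 0, 0, 0, -1, -0.2, 0, 0, 0, -1, 0, 0, 0, 0]
}}

```text
t: 33.9
tcp_pos: [0.7596, -0.3597, 0.1721]
tool_rot: [-0.0, -0.03, 1.0, 0.0]
ft_force: [-0.5, 0.3, -2.4]
opening: 0.0179
finger_force: 35.3
```

Request:
{"fn": "arm_command", "kwargs": {
  "rows": [-1, -0.4, 0, 0, 0, -1, -0.4, 0, 0, 0, -1, 0, 0, 0, 0]
}}

```text
t: 34.2
tcp_pos: [0.7534, -0.3598, 0.1739]
tool_rot: [0.003, -0.03, 1.0, -0.001]
ft_force: [9.5, -0.3, 0.8]
opening: 0.0181
finger_force: 34.8
```

Request:
{"fn": "arm_command", "kwargs": {
  "rows": [-1, -0.4, 0, 0, 0, -1, -0.4, 0, 0, 0, -1, 0, 0, 0, 0]
}}

```text
t: 34.5
tcp_pos: [0.7477, -0.3598, 0.1767]
tool_rot: [0.007, -0.03, 1.0, -0.002]
ft_force: [16.8, 0.8, 8.9]
opening: 0.0181
finger_force: 35.7
```

Contact at x≈0.755. Now rising while pushing.

Request:
{"fn": "arm_command", "kwargs": {
  "rows": [-1, -0.3, 0, 0.9, 0, -1, -0.6, 0, 0.9, 0, -1, -0.8, 0, 0.8, 0, -1, -0.9, 0, 0.8, 0, -1, 0, 0, 0, 0]
}}

```text
t: 35.0
tcp_pos: [0.7171, -0.3601, 0.2083]
tool_rot: [0.001, -0.03, 1.0, -0.001]
ft_force: [0.2, -1.3, -0.6]
opening: 0.0177
finger_force: 30.0
```

Run:
```python
from h import *
s=state();print(s['tcp_pos'],s['ft_force'],s['wrist_torque'])
```

```text
[ 0.71706738 -0.36005673  0.2083075 ] [ 0.21574246 -1.28935405 -0.5680091 ] [ 0.03326082 -0.39854225  0.00468432]
```

Request:
{"fn": "arm_command", "kwargs": {
  "rows": [-1, -0.7, 0, 0.8, 0, -1, -0.7, 0, 0.8, 0, -1, -0.7, 0, 0.8, 0, -1, -0.7, 0, 0.8, 0, -1, -0.5, 0, 0.6, 0, -1, 0, 0, 0, 0]
}}

```text
t: 35.6
tcp_pos: [0.6844, -0.3597, 0.2455]
tool_rot: [0.0, -0.03, 1.0, -0.0]
ft_force: [2.2, 0.3, -1.9]
opening: 0.0179
finger_force: 30.0
```

```bash
cat > avg.py <<'E'
from h import *
F=[]
for i in range(6):
    vision.camera('wrist'); s=state(); F.append([*s['ft_force'],*s['wrist_torque']])
print(s['t'],s['tcp_pos'],np.mean(F,0).round(2))
E
python3 avg.py
```

```text
35.9 [ 0.68473148 -0.3595764   0.24354203] [ 0.95  0.11 -2.24  0.1  -0.33  0.01]
```

Request:
{"fn": "arm_command", "kwargs": {
  "rows": [-1, 1, 0, 0, 0, -1, 1, 0, 0, 0, -1, 0, 0, 0, 0]
}}

```text
t: 36.2
tcp_pos: [0.7053, -0.3594, 0.243]
tool_rot: [-0.001, -0.03, 1.0, 0.0]
ft_force: [0.7, 0.2, -3.1]
opening: 0.0182
finger_force: 30.0
```

```bash
python3 avg.py
python3 - <<'E'
from h import *
a=shot('scene','s20'); s=state(); g=s['tcp_pos']+[0,0,.0188]; y=np.radians(183.4); f=-np.array([np.cos(y),np.sin(y),0]); z=np.array([0,0,1])
hsv=cv2.cvtColor(a['color'],cv2.COLOR_RGB2HSV).astype(int)
u0,v0=proj(a,g).astype(int); print('grip px',u0,v0)
for d in (50,60,70,80,90):
    t=np.radians(d);J=lambda x,h:g+f*(x*np.cos(t)+h*np.sin(t))+z*(-x*np.sin(t)+h*np.cos(t))
    print(d,[proj(a,J(x,h)).round().tolist() for x,h in((.136,-.08),(.044,-.08),(.144,.035),(.036,.035),(0,-.055))])
for v in range(max(0,v0-30),min(399,v0+110),5):
    print(v,''.join('#' if (hsv[v,u][1]<30 and hsv[v,u][2]>185) else 'j' if (hsv[v,u][1]<30 and hsv[v,u][2]>150) else '+' if (hsv[v,u][1]<30 and hsv[v,u][2]>110) else '-' if hsv[v,u][2]>60 else '.' for u in range(u0-50,u0+90,3)))
E
```

```text
36.5 [ 0.70446485 -0.35974873  0.24415246] [-0.02  0.02 -2.58  0.1  -0.12  0.01]
grip px 298 250
50 [[311.0, 301.0], [288.0, 272.0], [348.0, 297.0], [319.0, 260.0], [283.0, 255.0]]
60 [[301.0, 297.0], [282.0, 268.0], [341.0, 300.0], [319.0, 262.0], [281.0, 252.0]]
70 [[291.0, 293.0], [277.0, 263.0], [333.0, 301.0], [317.0, 264.0], [279.0, 249.0]]
80 [[281.0, 287.0], [273.0, 258.0], [324.0, 301.0], [316.0, 266.0], [278.0, 245.0]]
90 [[272.0, 280.0], [269.0, 253.0], [314.0, 299.0], [313.0, 267.0], [277.0, 242.0]]
220 ......................--..j####################
225 ....................---...j####################
230 ....................---...j####################
235 ........................-.j####################
240 .................------+--j####################
245 ..................-++++-j###########j+--j######
250 ..................--++j+-j#########j------#####
255 ...................--+j###j+++j####+------#####
260 ............-+---.-++++##++++++j###j------#####
265 ...........-j++++++++j##j+++++++j###-.---j#####
270 ...........+++++++++j###+++++++++##j---.-j#####
275 .......
[... 172 characters left out ...]
++++######+------j######
295 ............-++++++++++++#########----+########
300 ..............-j#jjjjj++++#######+----j########
305 .............-j###################jjj##########
310 ............-j#################################
315 ...........+###################################
320 ..........+####################################
325 ........-j#####################################
330 .......-j#####jj###############################
335 ......-j##j+-----+j############################
340 .....-j#j----------+j##########################
345 ....+##+--------------+########################
350 ...+#j+-----------------+j#####################
355 .---j---------------------+####################
```

Run:
```python
from h import *
a=ld('s20'); g=np.array([.7045,-.3597,.263]); y=np.radians(183.4); f=-np.array([np.cos(y),np.sin(y),0]); z=np.array([0,0,1]); n=np.cross(z,f)
ph=np.linspace(0,2*np.pi,60)
for d in (45,55,65,75,85,95):
    t=np.radians(d);P=lambda x,w,h:g+f*(x*np.cos(t)+h*np.sin(t))+z*(-x*np.sin(t)+h*np.cos(t))+n*w
    F=np.array([proj(a,P(.09+.046*np.cos(p),.046*np.sin(p),-.08)) for p in ph]);M=np.array([proj(a,P(.09+.054*np.cos(p),.054*np.sin(p),.035)) for p in ph])
    A=np.vstack([F,M]); i=A[:,0].argmax();j=A[:,1].argmax();k=A[:,0].argmin()
    print(d,'left',A[k].round(),'right',A[i].round(),'bottom',A[j].round(),'mouth lowest',M[M[:,1].argmax()].round(),'foot lowest',F[F[:,1].argmax()].round())
```

```text
45 left [287. 286.] right [354. 281.] bottom [306. 308.] mouth lowest [340. 302.] foot lowest [306. 308.]
55 left [281. 284.] right [348. 282.] bottom [334. 306.] mouth lowest [334. 306.] foot lowest [297. 305.]
65 left [274. 282.] right [342. 282.] bottom [327. 308.] mouth lowest [327. 308.] foot lowest [287. 301.]
75 left [268. 281.] right [335. 278.] bottom [318. 308.] mouth lowest [318. 308.] foot lowest [278. 295.]
85 left [262. 279.] right [328. 271.] bottom [310. 308.] mouth lowest [310. 308.] foot lowest [269. 289.]
95 left [256. 276.] right [322. 266.] bottom [301. 306.] mouth lowest [301. 306.] foot lowest [260. 282.]
```

The silhouette's left edge (column 280) and right edge (about column 342) fit a tilt near 58°. Next I'll set the foot edge on the counter and drag back and down to stand the jug upright.

Request:
{"fn": "arm_command", "kwargs": {
  "rows": [-1, 1, 0, -0.5, 0, -1, 2, 0, -1, 0, -1, 2, 0, -1.5, 0, -1, 2, 0, -1.5, 0, -1, 1.8, 0, -1.5, 0, -1, 0.8, 0, -1.2, 0, -1, 0, 0, -0.8, 0, -1, 0, 0, -0.8, 0, -1, 0, 0, -0.5, 0, -1, 0, 0, 0, 0]
}}

```text
t: 37.55
tcp_pos: [0.8002, -0.3599, 0.151]
tool_rot: [-0.0, -0.03, 1.0, 0.0]
ft_force: [0.1, -0.1, -1.7]
opening: 0.0178
finger_force: 30.0
```

Request:
{"fn": "arm_command", "kwargs": {
  "rows": [-1, 0, 0, -0.5, 0, -1, 0, 0, -0.4, 0, -1, 0, 0, -0.3, 0, -1, 0, 0, 0, 0]
}}

```text
t: 37.95
tcp_pos: [0.8006, -0.3596, 0.1384]
tool_rot: [-0.0, -0.03, 1.0, 0.0]
ft_force: [-0.3, 0.5, -3.3]
opening: 0.0181
finger_force: 30.0
```

Request:
{"fn": "arm_command", "kwargs": {
  "rows": [-1, 0, 0, -0.3, 0, -1, 0, 0, -0.3, 0, -1, 0, 0, 0, 0]
}}

```text
t: 38.25
tcp_pos: [0.8007, -0.3595, 0.1324]
tool_rot: [-0.0, -0.03, 1.0, 0.0]
ft_force: [0.4, 0.7, -2.9]
opening: 0.018
finger_force: 30.0
```

Request:
{"fn": "arm_command", "kwargs": {
  "rows": [-1, -0.2, 0, -0.3, 0, -1, -0.2, 0, -0.2, 0, -1, 0, 0, 0, 0]
}}

```text
t: 38.55
tcp_pos: [0.7965, -0.3597, 0.1277]
tool_rot: [-0.0, -0.03, 1.0, 0.0]
ft_force: [0.4, -1.0, -2.9]
opening: 0.0179
finger_force: 30.0
```

Request:
{"fn": "arm_command", "kwargs": {
  "rows": [-1, 0, 0, -0.4, 0, -1, 0, 0, -0.4, 0, -1, 0, 0, 0, 0]
}}

```text
t: 38.85
tcp_pos: [0.7966, -0.3595, 0.119]
tool_rot: [-0.001, -0.03, 1.0, 0.0]
ft_force: [-0.5, -0.2, -2.2]
opening: 0.0178
finger_force: 30.0
```

Request:
{"fn": "arm_command", "kwargs": {
  "rows": [-1, 0, 0, -0.4, 0, -1, 0, 0, -0.4, 0, -1, 0, 0, 0, 0]
}}

```text
t: 39.15
tcp_pos: [0.7986, -0.3603, 0.1176]
tool_rot: [0.004, -0.03, 1.0, -0.002]
ft_force: [-0.3, 1.0, 17.8]
opening: 0.0178
finger_force: 30.0
```

Request:
{"fn": "arm_command", "kwargs": {
  "rows": [-1, -1.2, 0, -0.5, 0, -1, -1.2, 0, -0.7, 0, -1, 0, 0, 0, 0]
}}

```text
t: 39.45
tcp_pos: [0.7748, -0.3617, 0.1096]
tool_rot: [0.006, -0.03, 1.0, -0.004]
ft_force: [-4.6, 0.6, 32.7]
opening: 0.0181
finger_force: 30.4
```

Request:
{"fn": "arm_command", "kwargs": {
  "rows": [-1, -1, 0, -0.9, 0, -1, -1, 0, -0.9, 0, -1, 0, 0, 0, 0]
}}

```text
t: 39.75
tcp_pos: [0.7555, -0.3644, 0.0989]
tool_rot: [0.008, -0.029, 1.0, -0.007]
ft_force: [-22.6, -0.8, 70.7]
opening: 0.018
finger_force: 52.0
```

Request:
{"fn": "arm_command", "kwargs": {
  "rows": [-1, 0.3, 0, 1, 0, -1, 0, 0, 1, 0, -1, 0, 0, 0.5, 0, -1, 0, 0, 0, 0]
}}

```text
t: 40.15
tcp_pos: [0.7559, -0.3594, 0.1068]
tool_rot: [-0.0, -0.03, 1.0, 0.0]
ft_force: [0.7, 1.0, -2.9]
opening: 0.0177
finger_force: 48.3
```

```bash
cat > sil.py <<'E'
from h import *
import sys
a=shot('scene',sys.argv[1]); s=state(); g=s['tcp_pos']+[0,0,.0188]; q=s['tool_rot']; y=2*np.arctan2(q[2],q[1]); f=-np.array([np.cos(y),np.sin(y),0]); z=np.array([0,0,1]); n=np.cross(z,f)
print(s['t'],s['tcp_pos'],s['ft_force'].round(1),s['wrist_torque'].round(2))
ph=np.linspace(0,2*np.pi,60)
for d in (0,15,30,45,60,75,90,105):
    t=np.radians(d);P=lambda x,w,h:g+f*(x*np.cos(t)+h*np.sin(t))+z*(-x*np.sin(t)+h*np.cos(t))+n*w
    F=np.array([proj(a,P(.09+.046*np.cos(p),.046*np.sin(p),-.08)) for p in ph]);M=np.array([proj(a,P(.09+.054*np.cos(p),.054*np.sin(p),.035)) for p in ph])
    A=np.vstack([F,M]); print(d,'L',A[A[:,0].argmin()].round(),'R',A[A[:,0].argmax()].round(),'B',A[A[:,1].argmax()].round(),'footc',F.mean(0).round(),'mouthc',M.mean(0).round())
hsv=cv2.cvtColor(a['color'],cv2.COLOR_RGB2HSV).astype(int)
u0,v0=proj(a,g).astype(int); print('grip',u0,v0)
for v in range(max(0,v0-45),min(399,v0+95),4):
    print(v,''.join('#' if (hsv[v,u][1]<30 and hsv[v,u][2]>185) else 'j' if (hsv[v,u][1]<30 and hsv[v,u][2]>150) else '+' if (hsv[v,u][1]<30 and hsv[v,u][2]>110) else '-' if hsv[v,u][2]>60 else '.' for u in range(u0-50,u0+90,2)))
E
python3 sil.py s21
```

```text
40.2 [ 0.75572548 -0.3593268   0.10601061] [-0.2 -0.8 -3.2] [ 0.14 -0.1  -0.01]
0 L [332. 306.] R [381. 307.] B [356. 355.] footc [355. 338.] mouthc [357. 306.]
15 L [326. 336.] R [382. 318.] B [348. 357.] footc [345. 339.] mouthc [359. 315.]
30 L [317. 335.] R [379. 327.] B [338. 357.] footc [335. 338.] mouthc [358. 321.]
45 L [308. 333.] R [372. 331.] B [324. 353.] footc [323. 334.] mouthc [355. 327.]
60 L [299. 329.] R [363. 330.] B [348. 354.] footc [312. 328.] mouthc [349. 330.]
75 L [290. 328.] R [353. 324.] B [338. 355.] footc [301. 321.] mouthc [342. 331.]
90 L [282. 325.] R [343. 314.] B [325. 353.] footc [292. 313.] mouthc [333. 331.]
105 L [274. 319.] R [336. 308.] B [313. 348.] footc [284. 304.] mouthc [324. 328.]
grip 319 301
256 ............-.......--------++--...-----.-+---------j#################
260 ...................................--...-jj---------j#################
264 ................................++-----.-j#+-------j##################
268 .................................--j++j####+-------j##################
272 ..................................-++#####j----
[... 1573 characters left out ...]
---j#################j+-+
360 ------------------------------------------------+j###############j+-++
364 --------------------------------------------------+j###jj#######j+-+++
368 ----------------------+j+------------------------+j############j--++++
372 --++------------------j##j-------------------+jjjj############j--+++++
376 jj+-------------------+###j+---------------+j################j--++++++
380 +---------------------+j####+-----------+jj#################j--+++++++
384 -----------------------+j####j+++---+jjj###################j--++++++++
388 ------------------------j#################################j--+++++++++
392 ------------------------+###############j################+--++++++++++
```

The left and right edges (columns 309 and 369) show the tilt is still about 50°. The bar has crept in the pads, and the 70 N was pushing along the line to the foot edge. I'll touch down again lightly and drag back more than down.

Request:
{"fn": "arm_command", "kwargs": {
  "rows": [-1, 1, 0, 0.4, 0, -1, 1.5, 0, 0.4, 0, -1, 1, 0, 0, 0, -1, 0, 0, -0.4, 0, -1, 0, 0, -0.3, 0, -1, 0, 0, -0.3, 0, -1, 0, 0, 0, 0]
}}

```text
t: 40.9
tcp_pos: [0.7901, -0.3597, 0.104]
tool_rot: [-0.001, -0.03, 1.0, 0.0]
ft_force: [-0.7, 0.4, -3.2]
opening: 0.0177
finger_force: 48.3
```

Request:
{"fn": "arm_command", "kwargs": {
  "rows": [-1, 0, 0, -0.3, 0, -1, 0, 0, -0.3, 0, -1, 0, 0, 0, 0]
}}

```text
t: 41.2
tcp_pos: [0.791, -0.36, 0.1011]
tool_rot: [0.001, -0.03, 1.0, -0.001]
ft_force: [-2.6, 0.7, 6.0]
opening: 0.0179
finger_force: 48.6
```

Request:
{"fn": "arm_command", "kwargs": {
  "rows": [-1, -0.7, 0, -0.1, 0, -1, -0.8, 0, -0.2, 0, -1, -0.8, 0, -0.2, 0, -1, 0, 0, 0, 0]
}}

```text
t: 41.6
tcp_pos: [0.7675, -0.3598, 0.0954]
tool_rot: [0.001, -0.03, 1.0, -0.0]
ft_force: [-2.3, 1.1, 4.6]
opening: 0.0182
finger_force: 30.0
```

Request:
{"fn": "arm_command", "kwargs": {
  "rows": [-1, -0.8, 0, -0.3, 0, -1, -0.8, 0, -0.3, 0, -1, 0, 0, 0, 0]
}}

```text
t: 41.9
tcp_pos: [0.7513, -0.3601, 0.0886]
tool_rot: [0.0, -0.03, 1.0, -0.0]
ft_force: [-1.1, 0.5, 5.1]
opening: 0.0182
finger_force: 30.0
```

```bash
python3 sil.py s22 | grep -v '^[01].*B' ; python3 sil.py s22b | grep ' L '
```

```text
41.95 [ 0.75136955 -0.36007592  0.08866965] [-1.7  0.6  5.9] [ 0.06 -0.21  0.06]
30 L [316. 339.] R [376. 331.] B [336. 360.] footc [333. 341.] mouthc [356. 326.]
45 L [307. 336.] R [370. 335.] B [323. 357.] footc [322. 338.] mouthc [353. 331.]
60 L [298. 333.] R [361. 334.] B [346. 358.] footc [310. 332.] mouthc [347. 334.]
75 L [289. 332.] R [351. 328.] B [336. 358.] footc [300. 325.] mouthc [340. 335.]
90 L [281. 329.] R [341. 317.] B [323. 356.] footc [290. 317.] mouthc [332. 335.]
grip 318 305
260 ..................--------------...------j#+--------+#################
264 ......................-------......--...+##j-------+##################
268 ................................+-----..+##j-------+##################
272 ................................--++-+jj###+-------j##################
276 .................................-++j#####j--------+##################
280 ................................----j#####+---------##################
284 ..............................----.+#####j----------j#################
288 ..............................-++-+#####j+--------+j###############
[... 1984 characters left out ...]
##############################j+-++++++++++-
0 L [330. 310.] R [379. 311.] B [354. 359.] footc [353. 341.] mouthc [355. 311.]
15 L [325. 340.] R [380. 322.] B [346. 361.] footc [344. 343.] mouthc [357. 319.]
30 L [316. 339.] R [376. 331.] B [336. 360.] footc [333. 341.] mouthc [356. 326.]
45 L [307. 336.] R [370. 335.] B [323. 357.] footc [322. 338.] mouthc [353. 331.]
60 L [298. 333.] R [361. 334.] B [346. 358.] footc [310. 332.] mouthc [347. 334.]
75 L [289. 332.] R [351. 328.] B [336. 358.] footc [300. 325.] mouthc [340. 335.]
90 L [281. 329.] R [341. 317.] B [323. 356.] footc [290. 317.] mouthc [332. 335.]
105 L [273. 323.] R [334. 312.] B [311. 352.] footc [283. 307.] mouthc [323. 332.]
```

Tilt is now about 30° (edges 316/376) with only light force. Continuing the arc to about 14°.

Request:
{"fn": "arm_command", "kwargs": {
  "rows": [-1, -0.6, 0, -0.5, 0, -1, -0.6, 0, -0.6, 0, -1, -0.5, 0, -0.6, 0, -1, 0, 0, 0, 0]
}}

```text
t: 42.4
tcp_pos: [0.7335, -0.3609, 0.0726]
tool_rot: [-0.001, -0.03, 1.0, -0.001]
ft_force: [-9.5, -1.2, 12.3]
opening: 0.0177
finger_force: 30.0
```

Request:
{"fn": "arm_command", "kwargs": {
  "rows": [-1, -0.5, 0, -0.6, 0, -1, -0.4, 0, -0.5, 0, -1, 0, 0, 0, 0]
}}

```text
t: 42.7
tcp_pos: [0.7245, -0.361, 0.0612]
tool_rot: [-0.001, -0.03, 1.0, -0.001]
ft_force: [-7.9, -3.5, 10.8]
opening: 0.0183
finger_force: 30.0
```

```bash
python3 sil.py s23 | cut -c1-72 | sed -n 1,34p
```

```text
42.75 [ 0.72464706 -0.36097105  0.06125545] [-7.7 -1.2  9.8] [-0.43  0.7
0 L [319. 313.] R [367. 314.] B [343. 360.] footc [343. 343.] mouthc [34
15 L [315. 342.] R [368. 325.] B [336. 362.] footc [334. 344.] mouthc [3
30 L [306. 341.] R [365. 334.] B [326. 362.] footc [323. 343.] mouthc [3
45 L [298. 338.] R [359. 337.] B [313. 358.] footc [312. 340.] mouthc [3
60 L [289. 335.] R [350. 336.] B [336. 360.] footc [302. 334.] mouthc [3
75 L [281. 334.] R [341. 330.] B [326. 360.] footc [291. 327.] mouthc [3
90 L [272. 331.] R [332. 320.] B [314. 358.] footc [282. 319.] mouthc [3
105 L [264. 325.] R [324. 315.] B [302. 354.] footc [275. 310.] mouthc [
grip 308 308
263 .................----------------.-------j######j--------j##########
267 ....................--++++++--.....--...+#######j-------+###########
271 ................................+--.....+#######+-------j###########
275 ...............................----+--++j######j--------+###########
279 .................................-++j##########+---------j##########
283 .................................---j#########j----------j###
[... 621 characters left out ...]
j+++++++j#j++++++++++++++++++##############
323 ........-+#########j--..--+jj+++++j#j++++++++++++++++j##############
327 .......-j#########j----------+++++++j#j+++++++++++++j###############
331 .....-+jjj########+---------++++++++++j##j++++++++##################
335 ....-------+j##j+-----------++++++++++++++j######jjj################
339 ..-----------+j-------------++++++++++++++++++++jj##################
343 .----------------------------++++++++++++++++++j####################
347 -------------------------------+++++++++++++---+####################
351 ---------------------------------+++++++++------j###################
355 ------------------------+------------------------j##################
```

Request:
{"fn": "arm_command", "kwargs": {
  "rows": [-1, -0.5, 0, -0.5, 0, -1, -0.4, 0, -0.4, 0, -1, 0, 0, 0, 0]
}}

```text
t: 43.05
tcp_pos: [0.7161, -0.3609, 0.0515]
tool_rot: [-0.0, -0.029, 1.0, -0.001]
ft_force: [-3.9, -2.6, 5.4]
opening: 0.0181
finger_force: 30.0
```

Request:
{"fn": "arm_command", "kwargs": {
  "rows": [-1, -0.4, 0, -0.5, 0, -1, -0.4, 0, -0.5, 0, -1, 0, 0, 0, 0]
}}

```text
t: 43.35
tcp_pos: [0.7082, -0.3607, 0.041]
tool_rot: [-0.0, -0.029, 1.0, -0.0]
ft_force: [-1.7, -3.6, 3.3]
opening: 0.0181
finger_force: 30.0
```

Request:
{"fn": "arm_command", "kwargs": {
  "rows": [-1, -0.2, 0, -0.4, 0, -1, -0.2, 0, -0.4, 0, -1, 0, 0, 0, 0]
}}

```text
t: 43.65
tcp_pos: [0.7046, -0.3609, 0.0344]
tool_rot: [0.0, -0.03, 1.0, -0.001]
ft_force: [-6.2, -3.1, 9.3]
opening: 0.0178
finger_force: 35.4
```

Request:
{"fn": "arm_command", "kwargs": {
  "rows": [-1, -0.1, 0, -0.3, 0, -1, 0, 0, 0, 0, -0.5, 0, 0, 0, 0, -0.4, 0, 0, 0, 0, 0, 0, 0, 0, 0, 0.5, 0, 0, 0, 0, 1, 0, 0, 0, 0, 1, 0, 0, 0, 0, 1, 0, 0, 0, 0, 1, 0, 0, 0, 0]
}}

```text
t: 44.65
tcp_pos: [0.7039, -0.3594, 0.0297]
tool_rot: [-0.0, -0.03, 1.0, 0.0]
ft_force: [-0.6, -0.0, -0.8]
opening: 0.0715
finger_force: 0.0
```

Request:
{"fn": "arm_command", "kwargs": {
  "rows": [1, 0, 0, 1, 0, 1, 0, 0, 2, 0, 1, 0, 0, 3, 0, 1, 0, 0, 4, 0, 1, 0, 0, 4, 0, 1, 0, 0, 4, 0, 1, 0, 0, 4, 0, 1, 0, 0, 4, 0, 1, 0, 0, 4, 0, 1, 0, 2, 2, 0]
}}

```text
t: 45.65
tcp_pos: [0.7037, -0.3411, 0.3546]
tool_rot: [0.002, -0.029, 1.0, -0.002]
ft_force: [0.2, -0.2, 0.5]
opening: 0.0954
finger_force: 0.0
```

```bash
python3 sil.py s24 >/dev/null
python3 - <<'E'
from h import *
s=state();print(s['t'],s['tcp_pos'],s['ft_force'])
a=ld('s24');hsv=cv2.cvtColor(a['color'],cv2.COLOR_RGB2HSV).astype(int)
for v in range(280,372,4):
    print(v,''.join('#' if (hsv[v,u][1]<30 and hsv[v,u][2]>185) else 'j' if (hsv[v,u][1]<30 and hsv[v,u][2]>150) else '+' if (hsv[v,u][1]<30 and hsv[v,u][2]>110) else '-' if hsv[v,u][2]>60 else '.' for u in range(280,400,2)))
J=np.array([.792,-.356]); ph=np.linspace(0,6.28,40)
for z,r in((0,.046),(.115,.054)):
    A=np.array([proj(a,(J[0]+r*np.cos(p),J[1]+r*np.sin(p),z)) for p in ph]);print(z,A.min(0).round(),A.max(0).round())
E
```

```text
45.7 [ 0.70460207 -0.33672574  0.35710555] [0.35199102 1.29004219 2.41913295]
280 .........-j#########################+---------##############
284 .........+#########################j----------j#############
288 .........+########################j+--------+j##############
292 ........+#######################j---------j#################
296 ......-+j##########j++++++++++jj#j+------+##################
300 .....-###########++++++++++++++++j#j----+###################
304 ....-jj#########+++++++++++++++++++j#+j#####################
308 ..-+jj++++jjj##+++++++++++++++++++++########################
312 .-j###j+++#####+++++++++++++++++++++########################
316 +#####j+++#####j+++++++++++++++++++#########################
320 ######j+j#######j+++++++++++++++++##########################
324 #######jjjj####+j##j+++++++++++j##j+j#######################
328 ######j+j####jj++++j###########j++++########################
332 #####+-----++jj++++++++++++++++++++j########################
336 ###j--+j++------+++++++++++++++++++j########################
340 ##+---+jjj##j---+++++++++++++++++++#########################
344 #jj+------------++++++++++++++++++j#########################
348 ######j+++-------++++++++++++++++j##########################
352 j#######j----------++++++++++++++###########################
356 --+j####j--------------++++----+j###########################
360 ----+jj#j+----------------------+j##########################
364 -----+j##+----------------------+j################j#######j+
368 ----+####j+------------------+--j########################j+-
0 [315. 323.] [353. 356.]
0.115 [311. 291.] [358. 329.]
```

The jug stands upright and free: rim ellipse columns 308–354, foot bottom at row 357. Now over to the drawer, checking the potatoes on the way.

Request:
{"fn": "arm_command", "kwargs": {
  "rows": [1, 0, 2, 0, -4, 1, 0, 3, 0, -8, 1, 0, 3.5, 0, -8, 1, 0, 4, 0, -8, 1, 0, 4, 0, -8, 1, -0.5, 4, 0, -8, 1, -1, 4, 0, -8, 1, -1.5, 4, 0, -8, 1, -2, 4, 0, -8, 1, -2.5, 1.5, 0, -8]
}}

```text
t: 46.7
tcp_pos: [0.6273, 0.0044, 0.3488]
tool_rot: [-0.001, 0.593, 0.805, -0.0]
ft_force: [0.5, -0.3, -0.3]
opening: 0.0952
finger_force: 0.0
```

Request:
{"fn": "arm_command", "kwargs": {
  "rows": [1, -2.5, 0, 0, -8, 1, -2.5, 0, 0, -6, 1, -2.5, 0, 0, 0, 1, -2.5, 0, 0, 0, 1, -1.5, 0, 0, 0, 1, 0, 0, -2, 0, 1, 0, 0, -2, 0]
}}

```text
t: 47.4
tcp_pos: [0.5127, 0.0012, 0.3094]
tool_rot: [0.0, 0.685, 0.728, 0.0]
ft_force: [-0.2, -0.4, -0.7]
opening: 0.0953
finger_force: 0.0
```

```bash
python3 pot.py t20
python3 - <<'E'
from h import *
q=state()['tool_rot'];print(np.degrees(2*np.arctan2(q[2],q[1])),state()['t'])
c=ld('t20');hsv=cv2.cvtColor(c['color'],cv2.COLOR_RGB2HSV).astype(int)
for v in range(150,242,3):
    s=''
    for u in range(340,446,2):
        h,S,V=hsv[v,u]
        s+= 'P' if 10<h<30 and S>90 and V>50 else 'o' if 5<h<30 and S>60 else 'W' if V>200 else '+' if V>120 else '-' if V>60 else '.'
    print(v,s)
E
```

```text
[0.51180363 0.0012563  0.3059679 ] -1.5391435558636732 [ 0.01450526 -0.2111464   0.04345158]
[376, 89, 5, 4, 12] [377.8  90.5] [ 0.79  -0.162]
[379, 92, 5, 6, 17] [381.   94.7] [ 0.778 -0.17 ]
[408, 159, 16, 13, 160] [415.6 165.1] [ 0.59  -0.253]
[381, 177, 15, 10, 124] [387.9 181.5] [ 0.549 -0.18 ]
[371, 198, 12, 14, 128] [376.5 204.1] [ 0.491 -0.149]
[371, 204, 44, 24, 516] [393.4 217.2] [ 0.457 -0.191]
[418, 209, 13, 15, 149] [424.1 215.9] [ 0.459 -0.269]
peaks [(165, 415, 6.4, [0.59, -0.251]), (165, 416, 6.4, [0.59, -0.254]), (181, 387, 5.0, [0.55, -0.178]), (181, 388, 5.0, [0.55, -0.18]), (181, 389, 5.0, [0.55, -0.183]), (182, 387, 5.0, [0.548, -0.178]), (182, 388, 5.0, [0.548, -0.18]), (203, 377, 5.6, [0.494, -0.15]), (205, 376, 5.6, [0.489, -0.148]), (210, 398, 5.8, [0.475, -0.203]), (216, 424, 6.4, [0.459, -0.269]), (218, 408, 6.4, [0.454, -0.228]), (220, 375, 5.0, [0.451, -0.144]), (221, 375, 5.0, [0.448, -0.144]), (221, 388, 5.4, [0.448, -0.177])]
93.47457162628753 47.45
150 ++--+++++--+++++++++++++++++++++++++++++++----------+
153 ++--+++++--++++++++++++++++++++++++++-----
[... 993 characters left out ...]
-+++
207 -ooo-o-+++-----oPPPPPo----oPPPPPo------------------++
210 --o-o--+++------oPPPo-----PPPPPPP-------PPPPo--------
213 -o-ooo-+++------oPo-------PPPPPPoPPPP--oPPPPPo----.--
216 oo++oo++++-----oPPPP--oPPooPPo-oPPPPPP-PPPPPPP-.--.--
219 ++++++++++-----oPPPPoPPPPPPP--oPPPPPPP-oPPPPPo-.--...
222 ++++++++++-----oPPPPoPPPPPPPo--PPPPPP---oPPPP--.---..
225 ++++++++++------PPPP--oPPPPP----oPo----------------..
228 -oo++-++++-------o-----------------------------------
231 --ooo-+++++------------------------------------.-----
234 --ooo-+++++---------++--+++-------------------......-
237 oooo-++++++++++++++++++++++--------------------------
240 ooooo+++++++++++++++++++++++-------------------------
```

All eight potatoes lie in the basket in one layer. Now grip the bar and push home.

Request:
{"fn": "arm_command", "kwargs": {
  "rows": [1, -0.8, 0, -3, 0, 1, 0, 0, -4, 0, 1, 0, 0, -4, 0, 1, 0, 0, -4, 0, 1, 0, 0, -3, 0, 1, 0, 0, -2.5, 0, 1, 0, 0, -2, 0, -1, 0, 0, 0, 0, -1, 0, 0, 0, 0, -1, 0, 0, 0, 0]
}}

```text
t: 48.45
tcp_pos: [0.5062, 0.0005, 0.0861]
tool_rot: [0.001, 0.685, 0.728, 0.0]
ft_force: [-0.5, 0.1, 0.8]
opening: 0.0766
finger_force: 0.0
```

Request:
{"fn": "arm_command", "kwargs": {
  "rows": [-1, 0, 0, 0, 0, -1, 0, 0, 0, 0, -1, 0, 0, 0, 0, -1, 0, 0, 0, 0, -1, 0, 0, 0, 0, -1, 0, 0, 0, 0, -1, 0, 0, 0, 0, -1, 0, 0, 0, 0]
}}

```text
t: 49.25
tcp_pos: [0.504, 0.0003, 0.0849]
tool_rot: [-0.001, 0.685, 0.728, -0.001]
ft_force: [-9.1, -1.8, 6.7]
opening: 0.0275
finger_force: 30.0
```

Request:
{"fn": "arm_command", "kwargs": {
  "rows": [-1, 0.03, -0.5, 0, 0, -1, 0.06, -1, 0, 0, -1, 0.08, -1.5, 0, 0, -1, 0.1, -1.8, 0, 0, -1, 0.1, -1.8, 0, 0, -1, 0.1, -1.8, 0, 0, -1, 0.1, -1.8, 0, 0, -1, 0.1, -1.8, 0, 0, -1, 0.08, -1.5, 0, 0, -1, 0.06, -1, 0, 0]
}}

```text
t: 50.25
tcp_pos: [0.5125, -0.1448, 0.0849]
tool_rot: [-0.002, 0.686, 0.728, -0.001]
ft_force: [-4.8, 4.9, 4.8]
opening: 0.0281
finger_force: 30.0
```

Request:
{"fn": "arm_command", "kwargs": {
  "rows": [-1, 0.05, -0.8, 0, 0, -1, 0.05, -0.8, 0, 0, -1, 0.03, -0.6, 0, 0, -1, 0.03, -0.5, 0, 0, -1, 0, 0, 0, 0]
}}

```text
t: 50.75
tcp_pos: [0.514, -0.1704, 0.0849]
tool_rot: [-0.002, 0.686, 0.728, -0.0]
ft_force: [-6.1, 7.8, 6.0]
opening: 0.0279
finger_force: 30.0
```

Request:
{"fn": "arm_command", "kwargs": {
  "rows": [-1, 0.02, -0.4, 0, 0, -1, 0.02, -0.3, 0, 0, -1, 0, 0, 0, 0]
}}

```text
t: 51.05
tcp_pos: [0.5143, -0.175, 0.0846]
tool_rot: [-0.004, 0.686, 0.728, 0.001]
ft_force: [-2.2, 25.9, 6.0]
opening: 0.0275
finger_force: 30.0
```

Request:
{"fn": "arm_command", "kwargs": {
  "rows": [-1, 0.02, -0.3, 0, 0, -1, 0, 0, 0, 0, -1, 0, 0, 0, 0]
}}

```text
t: 51.35
tcp_pos: [0.5144, -0.1776, 0.0844]
tool_rot: [-0.004, 0.686, 0.728, 0.001]
ft_force: [-1.5, 26.9, 5.4]
opening: 0.0279
finger_force: 30.0
```

Request:
{"fn": "arm_command", "kwargs": {
  "rows": [-1, 0, 0.3, 0, 0, -1, 0, 0.2, 0, 0, 1, 0, 0, 0, 0, 1, 0, 0, 0, 0, 1, 0, 0, 0, 0, 1, 0, 0, 0, 0, 1, 0, 0, 0, 0, 1, 0, 0, 0, 0, 1, 0, 0, 1, 0, 1, 0, 0, 3, 0]
}}

```text
t: 52.35
tcp_pos: [0.5152, -0.1762, 0.1241]
tool_rot: [-0.002, 0.686, 0.728, -0.001]
ft_force: [-0.2, -0.4, 0.6]
opening: 0.0865
finger_force: 0.0
```

Request:
{"fn": "arm_command", "kwargs": {
  "rows": [1, 0, 1, 3, 0, 1, 0, 2, 4, 0, 1, 0, 3, 4, 0, 1, 0, 4, 2, 0, 1, 0, 4, 0, 0, 1, 0, 4, 0, 0, 1, 0, 4, 0, 0, 1, 0, 3, 0, 0, 1, 0, 1, 0, 0, 1, 0, 0, 0, 0]
}}

```text
t: 53.35
tcp_pos: [0.516, 0.0841, 0.2555]
tool_rot: [0.0, 0.685, 0.729, 0.0]
ft_force: [-0.5, 0.0, -1.1]
opening: 0.0951
finger_force: 0.0
```

Run:
```python
from h import *
c=shot('top','t30');d=ld('t0');print(state()['t'],state()['tcp_pos'])
G=lambda x:cv2.cvtColor(x['color'],cv2.COLOR_RGB2GRAY).astype(int)
for v in (160,175,205,215): print(v,G(c)[v,408:432].tolist(),'\n   ',G(d)[v,408:432].tolist())
for v in (191,193): print(v,G(c)[v,374:392].tolist(),'\n   ',G(d)[v,374:392].tolist())
hsv=cv2.cvtColor(c['color'],cv2.COLOR_RGB2HSV).astype(int)
m=((hsv[...,0]>10)&(hsv[...,0]<30)&(hsv[...,1]>90)&(hsv[...,2]>50));print('orange left',m[110:240,350:580].sum())
```

```text
53.4 [0.51609722 0.08315964 0.25541502]
160 [179, 178, 177, 178, 181, 181, 179, 178, 177, 168, 137, 92, 67, 62, 63, 62, 62, 62, 62, 62, 66, 76, 83, 78] 
    [165, 164, 163, 165, 167, 167, 165, 164, 154, 118, 77, 61, 60, 59, 60, 59, 59, 60, 62, 70, 78, 77, 68, 63]
175 [175, 174, 174, 174, 173, 175, 176, 177, 177, 177, 174, 158, 118, 77, 63, 61, 61, 60, 59, 60, 60, 62, 71, 80] 
    [163, 162, 161, 161, 161, 162, 163, 164, 164, 158, 130, 91, 67, 62, 62, 61, 60, 60, 59, 60, 64, 72, 77, 72]
205 [102, 103, 102, 103, 103, 115, 147, 168, 175, 177, 175, 174, 175, 175, 164, 125, 80, 63, 62, 62, 61, 62, 62, 62] 
    [165, 164, 163, 164, 165, 164, 164, 164, 165, 165, 163, 162, 157, 131, 94, 71, 66, 67, 66, 66, 66, 65, 65, 68]
215 [101, 101, 101, 102, 101, 102, 102, 102, 109, 134, 159, 170, 174, 175, 173, 163, 124, 77, 58, 58, 58, 57, 58, 58] 
    [163, 163, 165, 166, 166, 165, 166, 164, 163, 162, 162, 162, 163, 156, 128, 91, 68, 63, 63, 62, 61, 62, 62, 62]
191 [104, 105, 105, 104, 103, 103, 103, 97, 83, 71, 69, 70, 69, 71, 79, 98, 113, 117] 
    [164, 164, 164, 164, 162, 155, 129, 98, 82, 81, 83, 84, 91, 121, 161, 182, 185, 186]
193 [105, 105, 105, 105, 104, 104, 103, 99, 84, 71, 68, 70, 70, 70, 75, 90, 108, 115] 
    [164, 165, 165, 164, 163, 158, 133, 100, 82, 81, 83, 85, 87, 112, 156, 179, 184, 184]
orange left 24
```

Run:
```python
from h import *
a=ld('t20');c=ld('t30');G=lambda x:cv2.cvtColor(x['color'],cv2.COLOR_RGB2GRAY).astype(float)
def edge(im,v,lo,hi):
    r=im[v,lo:hi]; g=np.abs(np.diff(r)); i=g.argmax(); k=slice(max(0,i-2),i+3); return lo+.5+(g[k]*np.arange(max(0,i-2),i+3)[:len(g[k])]).sum()/g[k].sum()
for v in (208,212,216,220,224,228):
    e1=edge(G(a),v,350,368);e2=edge(G(c),v,415,435);p=cast(a,(e1,v),.135);q=cast(c,(e2,v),.135);print(v,round(e1,1),round(e2,1),np.linalg.norm((p-q)[:2]).round(4))
```

```text
208 358.2 423.3 0.1545
212 358.4 423.7 0.1547
216 358.6 424.2 0.1554
220 359.2 424.5 0.1544
224 359.4 425.1 0.1553
228 359.8 425.3 0.1548
```

The plate's lower front edge (z 0.027), which is what the top camera sees, has travelled 0.1547×1.0975 ≈ 0.170 m. That is the full stroke, so the drawer is home.

```bash
python3 -c "
from cell import env
print(env.hand_in())"
```

```text
the job is handed in; nothing more can be done
None
```

The job is handed in (no verdict was shown): all eight potatoes were seen in the basket, the drawer is pushed fully home with them in it, and the empty jug stands upright on the counter beside the fryer; I kept clear of the mug, mill and bottle but did not re-measure them at the end.

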